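# Pack the sample crate and hook on its temperature logger

### The arm

A 6-joint arm with a two-finger parallel gripper is mounted at the origin on the work surface. World frame = base frame: x ahead of the robot, y to its left, z up, the work surface at z = 0. Lengths are in m, angles in rad, forces in N, time in s.
With the tool pointing down it reaches from about 0.35 to 0.975 m from the base axis. Payload 4.9 kg.
Tool frame: the origin (TCP) lies at the centre of the arm's flange, where the gripper is bolted on; the fingertips stand 173 mm ahead of it and the grasp point (between the pads) lies 155 mm ahead of it (ctrl.finger_overhang is the distance from the TCP to the fingertips, in m); z points along the fingers, y is the direction in which the jaws open and shut (so a half turn about z gives the same grasp; the last joint's range is limited). The gripper opens to 85 mm and grips with 20 to 120 N. Pads are 22 mm wide; open, the fingers measure 114 mm over their backs; the gripper's body (76 mm by 85 mm) begins 54 mm behind the grasp point. The pads swing forward as they close: fully open they stand 13 mm farther back than shut.
Start: joints at [-1.351, 0.053, 1.613, -0, 1.476, -0.119], TCP at [0.208, -0.589, 0.405] pointing down, gripper open.
Joint ranges: [-3.01, 3.01], [-1.01, 2.22], [0.06, 2.58], [-1.02, 4.17], [0.09, 2.62], [-3.14, 3.14]. Speed limits (rad/s): [2.57, 2.57, 3.14, 3.14, 3.14, 3.14].

### API

Orientations are given as a rotation vector (axis times angle).
In Python, from station import ctrl, eyes, spotter gives the robot as it stands.
- The arm moves only by the shell command python3 -m crank 'ROWS' [FORCE]. ROWS is JSON, a list of rows, each a list of 7 numbers: the turn, a rotation vector about the tool's x, y, z in rad, then the shift along the tool's x, y, z in mm, then the closure, from -1 (fully open) to 1 (shut). A call has 1 to 8 rows; each row shifts and turns the pose as measured when the row begins, along the tool's axes as they then stand; what a row does not reach is not made up. A row lasts 1/12 s, in which the tool goes at most 41.7 mm and 7.16 degrees, less where a joint would pass 70% of its speed; a pose out of reach is approached as far as the arm can. A call is refused whole if a number of a shift passes 41.7 or a number of a turn 0.125, either way. A call with a gripper value outside its range is refused whole. The fingers move at their own pace and stop on an object; FORCE is the grip in N (left out, the last holds). Time passes only in rows, so rows that do not move let the fingers close. It gives the time, the measured TCP pose, the force and the opening at its end, in the units of the state.
- ctrl.get_obs(): the state, without advancing time (a new reading comes with each control period).
- eyes.get_image(name): name is "scene" or "top"; returns a dict with "image" (480x640x3 uint8, red, green, blue), "vertical_fov" (degrees; the focal length in pixels is half the picture's height over the tangent of half this angle, whatever the lens; pixels are square), "cx", "cy" (the principal point, pixels), "dist" ([k1, k2, p1, p2, k3] as OpenCV has them; the pictures are not rectified), "rvec" (rotation vector, rad) and "tvec" (3), from world to camera coordinates, as OpenCV has them. Camera axes: x right, y down, z forward; pixel columns grow to the right and rows downward; lengths in m; the calibration is good to about 2 mm. A picture is of the moment at which its call begins. There is no depth.
- ctrl.finish_job(): hands the job in, once; it reports no verdict.
Trained networks look in a picture, given as the dict that the camera call returned (one of the last four; its "shot" number tells which), for a name from the list of things; names that differ only in an ending like _2 or _b are one class to them, and where a whole thing is asked for, a point or a joint stands for the part that bears it (a point fixed in the world has none). Each returns a list of dicts, best first, with "confidence" (0 to 1); they miss things now and then, are a little off and sometimes report something else, mostly with a low value. They report only what shows in the picture. A call takes as long as a camera call.
- spotter.look_for(query, picture): "centre" ([x, y, z] in m, in world coordinates, good to about 4 mm: the middle of the surface that is visible of it).
- spotter.outline_of(query, picture): "region" (480x640 bool, what is visible of it).
- spotter.mark_of(query, picture): "centre" ([x, y, z] in m, in world coordinates, good to about 4 mm: a listed point, or the origin of a listed thing).
The state is a dict: "t": time; "q": joint angles; "dq": joint speeds; "effort": joint torques, N m; "tool_pos": TCP position; "tool_rot": TCP orientation; "contact_force": force on the tool from outside, world axes, zero at the start; "wrist_torque": the same for the moment, N m; "opening": finger opening in m.
Only numpy, scipy, OpenCV 4.12 (cv2) and the standard library are available. Lean on these libraries where they do the work, as an engineer would, in place of code of your own. Each camera call takes 0.05 s, during which the arm holds its last target.

### The job

Some cells of the blue crate are already taken under their shutters, which only a push on the shutter can tell: find the empty ones and stand every amber sample jar upright in an empty cell, all the way down. Then press the orange plunger of the temperature logger to free its hook from the dock, carry it upright to the bar stand on the crate, press the plunger again to pass the hook under the red bar, and let it spring up so that the logger stays hooked there, its foot flat on both bars. Leave the other things on the bench as they are.

Things in the scene. Friction and masses are not known exactly. Their poses are not given: they have to be found in the camera images.
- crate: Blue crate fixed to the bench, 152 (x) x 222 (y) x 56 mm, 2 x 3 cells 70 mm apart, each closed by a white 4 mm spring shutter 2 mm below the top face; cell floors 6 mm above the bench. A jar's weight keeps a shutter down; it then stands 10 mm above the bench, its top 28 above the crate. Origin: middle of the underside, z up. On its -y side (centre x 0, y -152) is a bar stand.
- cell0 (a point): Mouth of crate cell 0: middle of its 48 mm square hole, at the crate's top face, 56 mm above the bench. Axes as the crate's. All six shutters look alike. A taken cell (two cells, differing from start to start) hides a 43 mm tall plug: its shutter stops after 1 mm.
- cell1 (a point): Mouth of crate cell 1: middle of its 48 mm square hole, at the crate's top face, 56 mm above the bench. Axes as the crate's. An empty cell's shutter yields to under 1 N, sinks up to 44 mm and rises when let go.
- cell2 (a point): Mouth of crate cell 2: middle of its 48 mm square hole, at the crate's top face, 56 mm above the bench. Axes as the crate's. All six shutters look alike. A taken cell (two cells, differing from start to start) hides a 43 mm tall plug: its shutter stops after 1 mm.
- cell3 (a point): Mouth of crate cell 3: middle of its 48 mm square hole, at the crate's top face, 56 mm above the bench. Axes as the crate's. An empty cell's shutter yields to under 1 N, sinks up to 44 mm and rises when let go.
- cell4 (a point): Mouth of crate cell 4: middle of its 48 mm square hole, at the crate's top face, 56 mm above the bench. Axes as the crate's. All six shutters look alike. A taken cell (two cells, differing from start to start) hides a 43 mm tall plug: its shutter stops after 1 mm.
- cell5 (a point): Mouth of crate cell 5: middle of its 48 mm square hole, at the crate's top face, 56 mm above the bench. Axes as the crate's. An empty cell's shutter yields to under 1 N, sinks up to 44 mm and rises when let go.
- crate_bar (a point): Middle of the underside of the red catch bar of the crate's stand, 28 mm above the bench. Axes as the crate's: y along the bar, +x to the rest bar. The stand has the same bars as the dock, on a 6 mm thick base plate 84 x 82.
- dock: Grey charging dock fixed to the bench. Origin: middle of its underside. Two parallel flat bars along y, 70 long, 8 wide, 8 thick, tops 36 mm above the bench, middle lines at x = -22 (red catch bar) and +22 (bare steel rest bar), 36 clear between them; a leg under each end, 54 clear between legs. Base plate 84 x 82 x 6; a 26 mm high block at x 45 to 75.
- dock_bar (a point): Middle of the underside of the dock's red catch bar, 28 mm above the bench. Axes as the dock's: y along the bar, +x to the rest bar. To unhook: foot on both bars, plunger pressed, logger moved about 22 mm to +x, then lifted. To hook: the reverse; hooked, the logger's origin lies 9 mm to +x of the bar's middle line.
- logger: Temperature logger, 140 g: black foot 72 (x) x 36 (y) x 6 mm, white case to 34 mm with a red stripe at its -x end, orange plunger up from its middle, steel hook below the foot. Origin: middle of the foot's underside, z up. Starts hooked on the dock's red bar, its foot on both bars, its axes along the dock's, within 8 mm of the middle of the bar's length.
- plunger (a joint): How far the plunger is pressed into the logger, m: 0 up, 0.014 fully pressed; the hook goes down with it. Spring: 3.2 N at 0, 6 N fully pressed. Reads about 0.004 when the hook holds a bar; the hook's tip clears the bar's underside above 0.008. The pressed foot drags on the bars with 3 to 5 N.
- plunger_top (a point): Centre of the top face of the orange plunger, 16 x 16 mm square, sides along the logger's x and y; moves with it. When up it is 82 mm above the foot's underside and rises 48 mm out of the case.
- hook (a point): Middle of the hook's slot, on top of the toe: x -9 in the logger's frame, 4 mm below the foot when the plunger is up; touches the bar's underside when hooked. Hook: shank at logger x -2 to 2, 8 wide, 4 mm thick toe from it to x -20, upturned tip 4 mm high at x -20 to -16; slot 14 wide. Plunger up: tip level with the foot's underside, hook 8 mm deep.
- jar0: Amber sample jar with a white paper band and a white cap, standing on the bench: body 39 mm in diameter and 44 tall with a heavy steel base, cap 26 in diameter and 30 tall above it, 74 in all, about 0.15 kg. Origin: centre of its underside, z up. Three or four such jars are present (None: absent).
- jar1: Amber sample jar with a white paper band and a white cap, standing on the bench: body 39 mm in diameter and 44 tall with a heavy steel base, cap 26 in diameter and 30 tall above it, 74 in all, about 0.15 kg. Origin: centre of its underside, z up. Three or four such jars are present (None: absent).
- jar2: Amber sample jar with a white paper band and a white cap, standing on the bench: body 39 mm in diameter and 44 tall with a heavy steel base, cap 26 in diameter and 30 tall above it, 74 in all, about 0.15 kg. Origin: centre of its underside, z up. Three or four such jars are present (None: absent).
- jar3: Amber sample jar with a white paper band and a white cap, standing on the bench: body 39 mm in diameter and 44 tall with a heavy steel base, cap 26 in diameter and 30 tall above it, 74 in all, about 0.15 kg. Origin: centre of its underside, z up. Three or four such jars are present (None: absent).
- tub: Bystander: white round tub, 76 mm in diameter, 95 tall, at the far side. Origin: centre of its underside. Leave alone.
- reagent: Bystander: large amber bottle, 60 mm in diameter, 130 tall, at the far side. Origin: centre of its underside. Leave alone.
- beaker: Bystander: glass beaker, 64 mm across the rim, 85 tall. Origin: centre of its underside. Leave alone.
- dish: Bystander: flat glass dish, 60 mm in diameter and 16 tall, among the jars. Origin: centre of its underside. Leave alone.
- spatula: Bystander: lab spatula with a black handle, 160 mm long, lying on the bench. Origin: middle of its underside. Leave alone.
- tin: Bystander: aluminium tin, 52 mm in diameter and 50 tall. Origin: centre of its underside. Leave alone.

How it is judged:
By the outcome, as a careful person would: the job done as asked, in the order asked, and still so for the second after the job is handed in, with the robot touching nothing.
Of plug0, plug1, plug2, plug3, plug4, plug5 only 2 to 2 are there at a start; the rules pass over those that are not, and their reading is None.
Of jar0, jar1, jar2, jar3 only 3 to 4 are there at a start; the rules pass over those that are not, and their reading is None.
At some moment in a run one of jar0, jar1, jar2, jar3 may be knocked a few centimetres aside while the robot is not near it.
It also fails if it takes over 208 s, if anything falls off the work surface, if the arm or the gripper's body presses on something with over 40 N, if the wrist force passes 120 N, or if a joint passes its speed limit or range.

## Working session

There is one attempt and no reset: what is moved stays moved. The work goes in short steps, Python scripts to look and compute and a shell command to move; the robot and the scene stay as the last step left them, time stands still between calls to the robot, and variables do not carry over. Pictures are saved under pics/ and viewed, and the job is handed in when it is done.

```bash
ls -la; mkdir -p pics
cat > h.py <<'E'
import numpy as np, cv2
from station import ctrl, eyes, spotter
def save(p,n): cv2.imwrite('pics/'+n, p['image'][:,:,::-1])
def K(p):
    f=240/np.tan(np.radians(p['vertical_fov'])/2)
    return np.array([[f,0,p['cx']],[0,f,p['cy']],[0,0,1]])
def proj(p,X):
    return cv2.projectPoints(np.array(X,float).reshape(-1,3),np.array(p['rvec'],float),np.array(p['tvec'],float),K(p),np.array(p['dist'],float))[0].reshape(-1,2)
def ray(p,uv,z):
    u=cv2.undistortPoints(np.array(uv,float).reshape(-1,1,2),K(p),np.array(p['dist'],float)).reshape(-1,2)
    R=cv2.Rodrigues(np.array(p['rvec'],float))[0];t=np.array(p['tvec'],float).ravel()
    c=-R.T@t; d=(R.T@np.c_[u,np.ones(len(u))].T).T
    return c+d*((z-c[2])/d[:,2])[:,None]
E
python3 - <<'E'
from h import *
np.set_printoptions(precision=4,suppress=True)
o=ctrl.get_obs(); print(o['tool_pos'],o['tool_rot'],o['opening'],ctrl.finger_overhang)
for n in('scene','top'):
    p=eyes.get_image(n); save(p,n+'0.png')
    R=cv2.Rodrigues(np.array(p['rvec']))[0]; print(n,-R.T@np.array(p['tvec']).ravel(),p['vertical_fov'])
    for q in 'crate dock logger jar0 tub reagent beaker dish spatula tin'.split()+['cell%d'%i for i in range(6)]+['crate_bar','dock_bar','plunger_top','hook']:
        try: print(q,[(np.round(d['centre'],3).tolist(),round(d['confidence'],2)) for d in spotter.mark_of(q,p)][:6])
        except Exception as e: print(q,e)
print(ctrl.get_obs()['t'])
E
```

```text
total 12
drwxr-xr-x  3 agent agent 4096 Dec  7 13:37 .
drwxr-xr-x 23 root  root  4096 Dec  7 13:37 ..
drwxr-xr-x  2 agent agent 4096 Dec  7 13:37 pics
[ 0.2077 -0.5892  0.4035] [-3.0946 -0.5293  0.0002] 0.08528325610963466 0.1734
scene [1.2749 0.3492 0.7996] 49.862221428249036
crate [([0.549, 0.184, 0.003], 0.96)]
dock []
logger [([0.538, -0.308, 0.036], 0.88)]
jar0 [([0.603, -0.138, 0.0], 0.93), ([0.488, 0.388, -0.001], 0.87), ([0.457, -0.241, -0.0], 0.68), ([0.587, 0.117, 0.061], 0.37)]
tub [([0.736, -0.029, 0.001], 0.82)]
reagent [([0.719, -0.326, 0.003], 0.78)]
beaker [([0.734, -0.197, -0.003], 0.66), ([0.605, -0.138, 0.001], 0.66)]
dish [([0.512, -0.174, -0.002], 0.75)]
spatula [([0.372, 0.225, -0.001], 0.9), ([0.489, 0.389, 0.003], 0.67), ([0.502, 0.254, 0.058], 0.25)]
tin [([0.608, 0.418, 0.001], 0.74)]
cell0 [([0.575, 0.258, 0.053], 0.87), ([0.509, 0.187, 0.055], 0.78), ([0.587, 0.12, 0.058], 0.75), ([0.577, 0.19, 0.055], 0.72), ([0.514, 0.111, 0.053], 0.68), ([0.504, 0.253, 0.057], 0.57)]
cell1 [([0.575, 0.258, 0.053], 0.87), ([0.509, 0.187, 0.055], 0.78), ([0.587, 0.12, 0.0
[... 2400 characters left out ...]
.92), ([0.586, 0.12, 0.052], 0.9), ([0.581, 0.19, 0.06], 0.9), ([0.508, 0.184, 0.059], 0.62), ([0.503, 0.253, 0.053], 0.57)]
cell4 [([0.579, 0.257, 0.058], 0.94), ([0.521, 0.112, 0.055], 0.92), ([0.586, 0.12, 0.052], 0.9), ([0.581, 0.19, 0.06], 0.9), ([0.508, 0.184, 0.059], 0.62), ([0.503, 0.253, 0.053], 0.57)]
cell5 [([0.579, 0.257, 0.058], 0.94), ([0.521, 0.112, 0.055], 0.92), ([0.586, 0.12, 0.052], 0.9), ([0.581, 0.19, 0.06], 0.9), ([0.508, 0.184, 0.059], 0.62), ([0.503, 0.253, 0.053], 0.57)]
crate_bar [([0.535, 0.029, 0.028], 0.61), ([0.606, 0.418, 0.005], 0.24)]
dock_bar [([0.533, -0.299, 0.025], 0.77)]
plunger_top [([0.543, -0.314, 0.111], 0.53)]
hook [([0.506, 0.182, 0.06], 0.67)]
2.1
```

View pics/scene0.png

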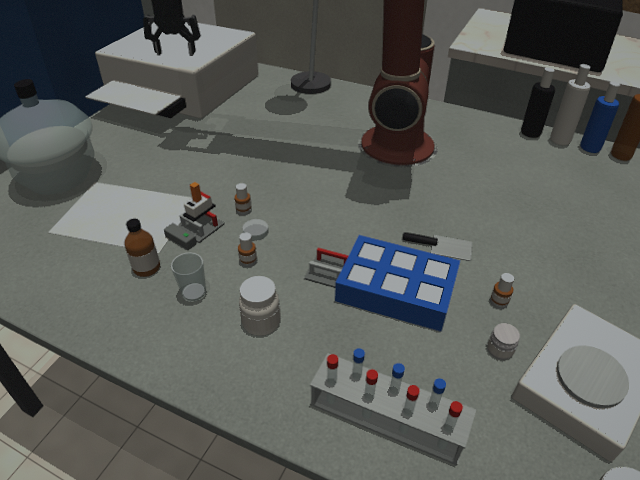

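View pics/top0.png

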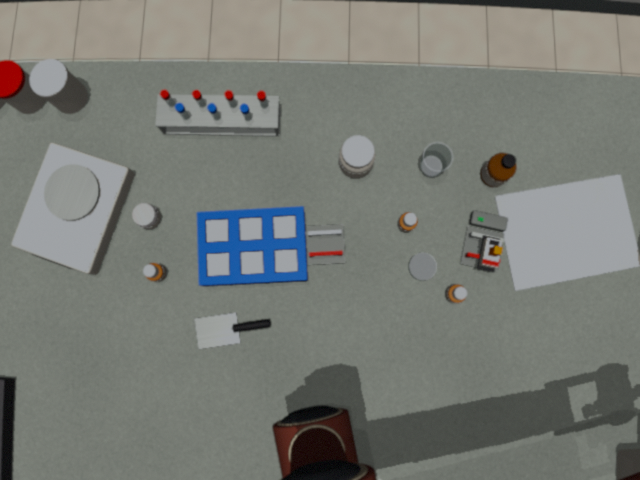

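The scene view shows three jars, at (243,198), (247,249) and (503,291). The crate is at about (398,280), and the logger on its dock is at about (197,215). Next I'll refine the poses from pixels.

Run:
```python
from h import *
from scipy.optimize import minimize
P={n:eyes.get_image(n) for n in('scene','top')}
np.set_printoptions(precision=4,suppress=True)
M={}
for n,p in P.items():
    im=p['image'].astype(int)
    b=((im[:,:,2]>im[:,:,0]+50)&(im[:,:,2]>im[:,:,1]+25)).astype(np.uint8)
    k,l,s,c=cv2.connectedComponentsWithStats(b)
    box=(slice(180,360),slice(300,500)) if n=='scene' else (slice(180,320),slice(170,340))
    bb=np.zeros_like(b);bb[box]=b[box]
    k,l,s,c=cv2.connectedComponentsWithStats(bb); i=1+np.argmax(s[1:,4]);print(n,s[i])
    pts=np.argwhere(l==i)[:,::-1]; h=cv2.convexHull(pts.astype(np.int32))
    m=np.zeros((480,640),np.uint8);cv2.fillConvexPoly(m,h,1);M[n]=m
def box3(v):
    c,s=np.cos(v[2]),np.sin(v[2]);R=np.array([[c,-s],[s,c]])
    q=np.array([[a*.076,b*.111] for a in(-1,1) for b in(-1,1)])@R.T+v[:2]
    return np.r_[np.c_[q,np.zeros(4)],np.c_[q,np.full(4,.056)]]
def mask(p,X):
    h=cv2.convexHull(proj(p,X).astype(np.float32)).reshape(-1,2)
    m=np.zeros((480*1,640),np.uint8);cv2.fillConvexPoly(m,np.round(h*16).astype(np.int32),255,cv2.LINE_AA,4);return m/255.
def cost(v,names):
    return sum(np.abs(mask(P[n],box3(v))-M[n]).sum() for n in names)
for names in (('scene',),('top',),('scene','top')):
    r=minimize(cost,[.548,.185,.075],args=(names,),method='Nelder-Mead',options=dict(initial_simplex=np.array([[.548,.185,.075],[.556,.185,.075],[.548,.193,.075],[.548,.185,.12]]),xatol=1e-5,fatol=.1))
    print(names,r.x,r.fun)
v=r.x
c,s=np.cos(v[2]),np.sin(v[2]);R=np.array([[c,-s],[s,c]])
for a in(-.035,.035):
    for b in(-.07,0,.07): print('cell',a,b,R@[a,b]+v[:2])
print('bar',R@[-.022,-.152]+v[:2])
for n,(x0,x1,y0,y1) in dict(scene=(160,280,170,270),top=(400,540,140,310)).items():
    z=P[n]['image'][y0:y1,x0:x1,::-1]; f=5 if n=='scene' else 3.5
    cv2.imwrite('pics/z%s1.png'%n,cv2.resize(z,None,fx=f,fy=f,interpolation=cv2.INTER_CUBIC))
```

```text
scene [ 336  235  124   79 3670]
top [ 197  206  111   80 5016]
('scene',) [0.4987 0.1801 0.0821] 1677.7529411764704
('top',) [0.5476 0.1868 0.0779] 186.2078431372549
('scene', 'top') [0.5463 0.1855 0.0731] 2505.721568627451
cell -0.035 -0.07 [0.5165 0.1132]
cell -0.035 0 [0.5114 0.183 ]
cell -0.035 0.07 [0.5063 0.2528]
cell 0.035 -0.07 [0.5863 0.1183]
cell 0.035 0 [0.5812 0.1881]
cell 0.035 0.07 [0.5761 0.2579]
bar [0.5355 0.0323]
```

```bash
ls pics
```

```text
scene0.png
top0.png
zscene1.png
ztop1.png
```

View pics/zscene1.png

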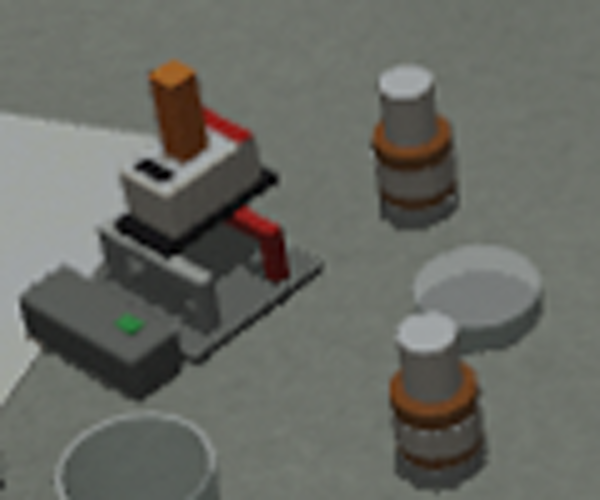

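View pics/ztop1.png

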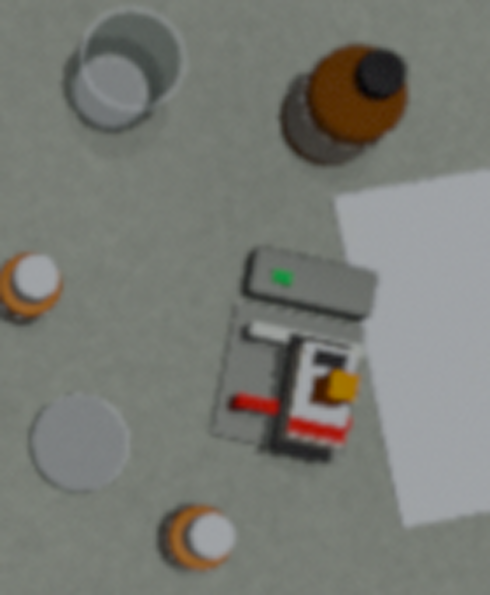

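The scene zoom shows the logger with its orange plunger top at about (195,184) in full-frame pixels and the dock block nearest the camera. The top zoom gives clear plate corners and bar ends. I'll fit the dock, and fit the crate again with a better mask.

```bash
cat > fit.py <<'E'
from h import *
from scipy.optimize import least_squares, minimize
np.set_printoptions(precision=4,suppress=True)
P={n:eyes.get_image(n) for n in('scene','top')}
M={}
for n,p in P.items():
    im=p['image'].astype(int)
    b=((im[:,:,2]>1.35*im[:,:,0]+8)&(im[:,:,2]>1.2*im[:,:,1]+5)).astype(np.uint8)
    box=(slice(220,360),slice(320,480)) if n=='scene' else (slice(180,320),slice(170,340))
    bb=np.zeros_like(b);bb[box]=b[box]
    k,l,s,c=cv2.connectedComponentsWithStats(bb); i=1+np.argmax(s[1:,4]);print(n,s[i])
    pts=np.argwhere(l==i)[:,::-1]; h=cv2.convexHull(pts.astype(np.int32))
    m=np.zeros((480,640),np.uint8);cv2.fillConvexPoly(m,h,1);M[n]=m
def rt(v,q):
    c,s=np.cos(v[2]),np.sin(v[2]);q=np.atleast_2d(q).astype(float).copy()
    q[:,:2]=q[:,:2]@np.array([[c,-s],[s,c]]).T+v[:2];return q
B=np.array([[a*.076,b*.111,z] for a in(-1,1) for b in(-1,1) for z in(0,.056)])
def mask(p,X):
    h=cv2.convexHull(proj(p,X).astype(np.float32)).reshape(-1,2)
    m=np.zeros((480*1,640),np.uint8);cv2.fillConvexPoly(m,np.round(h*16).astype(np.int32),255,cv2.LINE_AA,4);return m/255.
def cost(v,names):
    return sum(np.abs(mask(P[n],rt(v,B))-M[n]).sum() for n in names)
for names in (('scene',),('top',),('scene','top')):
    r=minimize(cost,[.548,.185,.075],args=(names,),method='Nelder-Mead',options=dict(initial_simplex=np.array([[.548,.185,.075],[.556,.185,.075],[.548,.193,.075],[.548,.185,.12]]),xatol=1e-5,fatol=.1))
    print(names,r.x,r.fun)
cr=r.x
# dock keypoints
S=[((323,265),(-42,41,6)),((197,355),(42,41,6))]
T=[((234,304),(42,41,6)),((211,436),(-42,41,6)),((233,395),(-18,35,36)),((231,407),(-26,35,36)),((250,320),(26,35,36)),((247,334),(18,35,36))]
uvS=np.array([s[0] for s in S])/5.+np.array([159.6,169.6]);XS=np.array([s[1] for s in S])/1e3
uvT=np.array([s[0] for s in T])/3.5+np.array([399.64,139.64]);XT=np.array([s[1] for s in T])/1e3
def f(v): return np.r_[(proj(P['scene'],rt(v,XS))-uvS).ravel(),(proj(P['top'],rt(v,XT))-uvT).ravel()]
r=least_squares(f,[.555,-.305,-.16]);print('dock',r.x,r.fun.round(1)); dk=r.x
np.savez('fit.npz',crate=cr,dock=dk)
def draw(im,p,E,col,o,fz):
    for a,b in E:
        q=(proj(p,[a,b])-o+.5)*fz
        cv2.line(im,tuple(np.round(q[0]).astype(int)),tuple(np.round(q[1]).astype(int)),col,1)
def edges(x0,x1,y0,y1,z0,z1,v):
    c=rt(v,[[x,y,z] for x in(x0,x1) for y in(y0,y1) for z in(z0,z1)]);return [(c[i],c[j]) for i in range(8) for j in range(i) if bin(i^j).count('1')==1]
mm=.001
for n,o,w,h,fz in(('scene',(160,170),320,170,2.5),('top',(190,190),330,120,2.4)):
    im=cv2.resize(P[n]['image'][o[1]:o[1]+h,o[0]:o[0]+w,::-1],None,fx=fz,fy=fz,interpolation=cv2.INTER_CUBIC)
    draw(im,P[n],edges(-.076,.076,-.111,.111,0,.056,cr),(0,255,255),o,fz)
    for a in(-.035,.035):
        for b in(-.07,0,.07): draw(im,P[n],edges(a-.024,a+.024,b-.024,b+.024,.056,.0561,cr),(0,255,0),o,fz)
    st=np.r_[rt(cr,[[0,-.152,0]])[0,:2],cr[2]]
    for v in(dk,st):
        draw(im,P[n],edges(-.042,.042,-.041,.041,0,.006,v),(0,255,0),o,fz)
        for xx in(-.022,.022): draw(im,P[n],edges(xx-.004,xx+.004,-.035,.035,.028,.036,v),(255,255,0),o,fz)
    draw(im,P[n],edges(.045,.075,-.03,.03,0,.026,dk),(0,255,0),o,fz)
    cv2.imwrite('pics/fit_%s.png'%n,im)
E
python3 fit.py
```

```text
scene [ 335  235  125   96 5806]
top [ 196  206  112   80 5177]
('scene',) [0.5445 0.184  0.075 ] 139.15686274509804
('top',) [0.5475 0.1869 0.0762] 143.70588235294116
('scene', 'top') [0.5465 0.1857 0.0744] 461.8862745098039
dock [ 0.556  -0.3012 -0.1947] [ 1.2 -0.   0.7  1.   0.1 -0.7 -0.6 -0.4  1.  -0.4  0.9 -0.1  0.1  0.7
  0.2  0.4]
```

View pics/fit_scene.png

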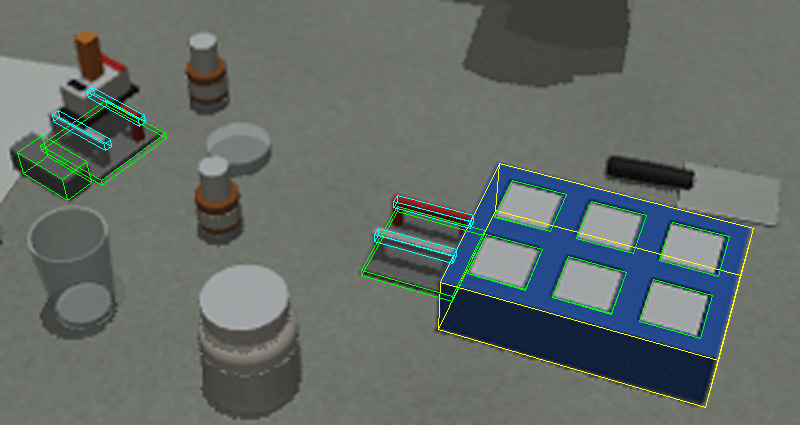

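View pics/fit_top.png

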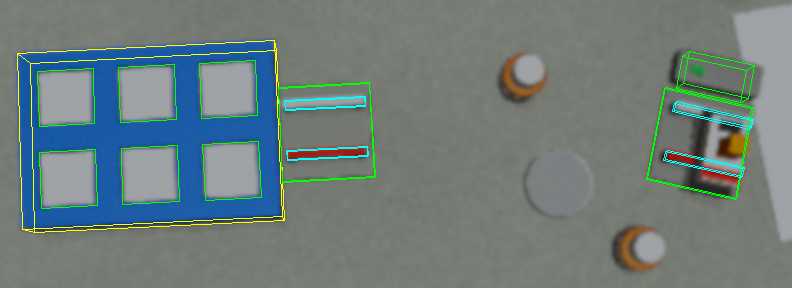

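```bash
cat > go.py <<'E'
# usage: go.py x y ztip yaw(psi)  -> remaining shift in tool axes (mm), turn z
import sys; from h import *
from scipy.spatial.transform import Rotation as Rn
def st():
    o=ctrl.get_obs(); R=Rn.from_rotvec(o['tool_rot']).as_matrix(); return o,R
def rep(x,y,z,psi):
    o,R=st(); p=np.array(o['tool_pos']); tip=p+R[:,2]*ctrl.finger_overhang
    T=np.array([[np.cos(psi),np.sin(psi),0],[np.sin(psi),-np.cos(psi),0],[0,0,-1.]]).T
    d=R.T@(np.array([x,y,z])-tip); rv=Rn.from_matrix(R.T@T).as_rotvec()
    F=np.array(o['contact_force'])
    print('t %.2f tip %s F %s open %.1f'%(o['t'],np.round(tip*1e3,1),np.round(F,1),o['opening']*1e3),'TURN',rv.round(3),'SHIFT',(d*1e3).round(1))
    n=max(np.abs(d).max()/.040,np.abs(rv).max()/.12,np.linalg.norm(d)/.0415); n=int(np.ceil(n)); print('rows',n, 'turn/row',(rv/n).round(4),'shift total in end-frame',(T.T@(np.array([x,y,z])-tip)*1e3).round(1))
def cell(a,b,v=(.546,.1855,.0755)):
    c,s=np.cos(v[2]),np.sin(v[2]); return np.array([c*a-s*b+v[0],s*a+c*b+v[1]])
if __name__=='__main__':
    a=sys.argv[1:]
    if a[0]=='cell': xy=cell(float(a[1])/1e3,float(a[2])/1e3); rep(*xy,*map(float,a[3:]))
    else: rep(*map(float,a))
E
python3 go.py cell -35 -70 0.10 1.646
```

```text
t 2.30 tip [ 207.7 -589.5  231.3] F [ 0.3 -0.3  0.6] open 85.2 TURN [-0.     0.    -1.307] SHIFT [ 524.6 -560.   131.3]
rows 19 turn/row [-0.      0.     -0.0688] shift total in end-frame [677.3 360.6 131.3]
```

```bash
python3 -m crank '[[0,0,0,28,-29,0,1],[0,0,0,28,-29,0,1],[0,0,0,28,-29,0,1],[0,0,0,28,-29,0,1],[0,0,0,28,-29,0,1],[0,0,0,28,-29,0,1],[0,0,0,28,-29,0,1],[0,0,0,28,-29,0,1]]' 40; python3 go.py cell -35 -70 0.10 1.646
```

```text
t: 2.97
tool_pos: [0.3431, -0.2922, 0.4027]
tool_rot: [3.099, 0.508, 0.0]
contact_force: [1.1, 0.5, -0.3]
opening: -0.0002
t 2.97 tip [ 343.1 -292.4  229.3] F [ 1.1  0.5 -0.3] open -0.2 TURN [ 1.000e-03  1.000e-03 -1.321e+00] SHIFT [ 293.6 -329.1  129. ]
rows 12 turn/row [ 1.000e-04  1.000e-04 -1.101e-01] shift total in end-frame [391.3 203.3 129.3]
```

```bash
python3 -m crank '[[0,0,-0.12,28,-29,0,1],[0,0,-0.12,32,-26,0,1],[0,0,-0.12,35,-20,0,1],[0,0,-0.12,38,-16,0,1],[0,0,-0.12,40,-10,0,1],[0,0,-0.12,40,-6,0,1],[0,0,-0.12,41,0,0,1],[0,0,-0.12,41,5,0,1]]'; python3 go.py cell -35 -70 0.10 1.646
```

```text
t: 3.63
tool_pos: [0.491, 0.0068, 0.4055]
tool_rot: [2.471, 1.923, 0.007]
contact_force: [1.1, -0.3, 0.4]
opening: -0.0002
t 3.63 tip [492.8   5.8 232.1] F [ 1.1 -0.3  0.4] open -0.2 TURN [ 0.011  0.005 -0.323] SHIFT [110.1  -4.9 131.7]
rows 5 turn/row [ 0.0021  0.001  -0.0647] shift total in end-frame [105.1  31.6 132.1]
```

```bash
python3 -m crank '[[0,0,-0.11,36,0,10,1],[0,0,-0.11,36,6,15,1],[0.01,0.005,-0.1,33,10,15,1],[0,0,0,5,5,30,1],[0,0,0,0,0,25,1],[0,0,0,0,0,10,1]]'; python3 go.py cell -35 -70 0.058 1.646
```

```text
t: 4.13
tool_pos: [0.531, 0.1292, 0.3039]
tool_rot: [2.094, 2.328, 0.018]
contact_force: [-1.1, 0.1, -1.1]
opening: -0.0002
t 4.13 tip [533.8 129.5 130.5] F [-1.1  0.1 -1.1] open -0.2 TURN [ 0.016 -0.     0.03 ] SHIFT [-14.5 -20.2  72.2]
rows 2 turn/row [ 0.0079 -0.0001  0.0151] shift total in end-frame [-15.1 -18.6  72.5]
```

```bash
python3 -m crank '[[0.016,0,0.03,-14,-20,20,1],[0,0,0,0,0,20,1],[0,0,0,0,0,15,1],[0,0,0,0,0,5,1],[0,0,0,0,0,0,1]]'; python3 go.py cell -35 -70 0.058 1.646
```

```text
t: 4.55
tool_pos: [0.5113, 0.1121, 0.2399]
tool_rot: [-2.136, -2.299, 0.005]
contact_force: [-0.6, -0.1, -0.0]
opening: -0.0001
t 4.55 tip [510.6 112.   66.5] F [-0.6 -0.1 -0. ] open -0.1 TURN [-0.004  0.    -0.002] SHIFT [0.7 5.9 8.4]
rows 1 turn/row [-0.0045  0.0002 -0.0018] shift total in end-frame [0.7 5.9 8.5]
```

Run:
```python
from h import *
for n in('scene','top'):
    p=eyes.get_image(n)
    o=(330,200) if n=='scene' else (190,190)
    cv2.imwrite('pics/pr_%s.png'%n,cv2.resize(p['image'][o[1]:o[1]+150,o[0]:o[0]+180,::-1],None,fx=4,fy=4,interpolation=cv2.INTER_CUBIC))
```

```text
(no output)
```

View pics/pr_scene.png

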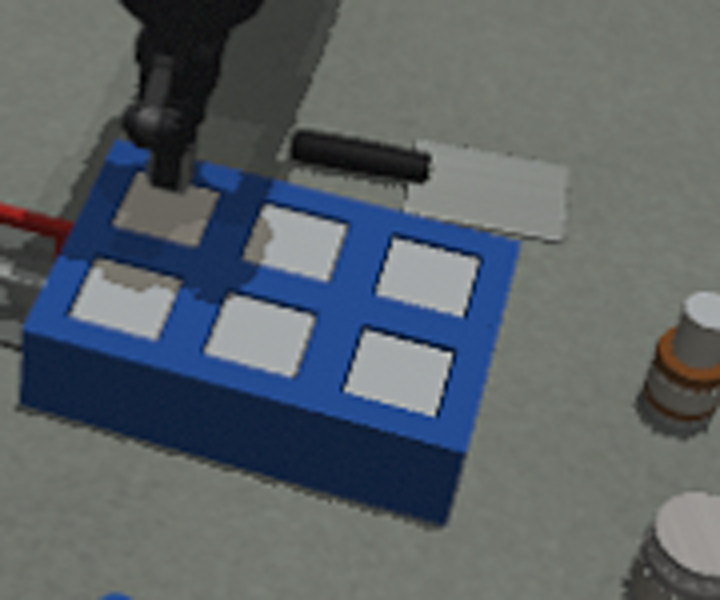

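View pics/pr_top.png

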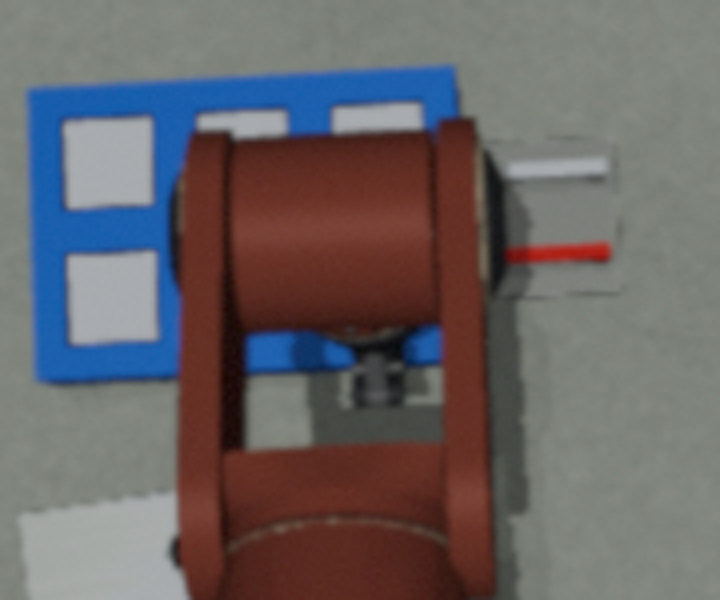

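The arm blocks the top view. In the scene view the fingertips sit over the near-left cell, around (372,246). Next I'll check that camera against forward kinematics and probe.

```bash
python3 - <<'E'
from h import *
p=eyes.get_image('scene'); print(proj(p,[[.5106,.112,.0665],[.5156,.112,.0665]]))
E
python3 -m crank '[[0,0,0,0,6,5,1],[0,0,0,0,0,5,1],[0,0,0,0,0,2,1],[0,0,0,0,0,2,1]]'; python3 go.py cell -35 -70 0.046 1.646
```

```text
[[372.52402466 245.95154512]
 [371.66152765 247.41766612]]
t: 5.03
tool_pos: [0.5217, 0.113, 0.2322]
tool_rot: [2.134, 2.297, 0.011]
contact_force: [0.1, 0.1, 0.0]
opening: 0.0001
t 5.03 tip [523.3 113.1  58.9] F [0.1 0.1 0. ] open 0.1 TURN [ 0.009  0.    -0.001] SHIFT [ 0.5 -7.  12.8]
rows 1 turn/row [ 0.0094  0.0001 -0.0015] shift total in end-frame [ 0.5 -6.9 12.9]
```

```bash
python3 -m crank '[[0.009,0,0,0,-6,0,1],[0,0,0,0,0,0,1],[0,0,0,0,0,0,1],[0,0,0,0,0,0,1]]'; python3 go.py cell -35 -70 0.046 1.646
```

```text
t: 5.37
tool_pos: [0.5149, 0.1127, 0.2318]
tool_rot: [-2.137, -2.301, 0.002]
contact_force: [-0.4, 0.5, 0.1]
opening: 0.0004
t 5.37 tip [514.7 112.6  58.4] F [-0.4  0.5  0.1] open 0.4 TURN [-0.002  0.    -0.001] SHIFT [ 0.3  1.8 12.4]
rows 1 turn/row [-0.0015  0.0001 -0.0012] shift total in end-frame [ 0.3  1.7 12.4]
```

Settled. I'll push down in small steps.

```bash
python3 -m crank '[[0,0,0,0,0,3,1],[0,0,0,0,0,3,1],[0,0,0,0,0,2,1],[0,0,0,0,0,0,1]]'; python3 go.py cell -35 -70 0.046 1.646;python3 -m crank '[[0,0,0,0,0,3,1],[0,0,0,0,0,2,1],[0,0,0,0,0,0,1]]'; python3 go.py cell -35 -70 0.046 1.646
```

```text
t: 5.7
tool_pos: [0.5149, 0.1127, 0.2235]
tool_rot: [-2.138, -2.302, 0.001]
contact_force: [-0.4, 0.3, 0.8]
opening: 0.0
t 5.70 tip [514.9 112.7  50.1] F [-0.4  0.3  0.8] open 0.0 TURN [-0.     0.    -0.001] SHIFT [0.3 1.5 4.1]
rows 1 turn/row [-0.0004  0.0001 -0.0011] shift total in end-frame [0.3 1.5 4.1]
t: 5.95
tool_pos: [0.515, 0.1127, 0.2178]
tool_rot: [-2.137, -2.302, 0.001]
contact_force: [0.6, 0.5, -0.2]
opening: 0.0002
t 5.95 tip [514.9 112.7  44.4] F [ 0.6  0.5 -0.2] open 0.2 TURN [-0.001  0.    -0.001] SHIFT [ 0.3  1.5 -1.6]
rows 1 turn/row [-0.0005  0.0001 -0.0011] shift total in end-frame [ 0.3  1.5 -1.6]
```

The cell at (-35,-70) is empty: the tip went 10 mm below the shutter with no force. Next is (-35,0).

```bash
python3 -m crank '[[0,0,0,0,0,-25,1],[0,0,0,35,0,0,1],[0,0,0,35,0,0,1],[0,0,0,0,0,0,1],[0,0,0,0,0,0,1],[0,0,0,0,0,0,1]]'; python3 go.py cell -35 0 0.056 1.646
```

```text
t: 6.45
tool_pos: [0.5099, 0.184, 0.2431]
tool_rot: [-2.14, -2.299, 0.002]
contact_force: [-0.6, -0.7, 0.3]
opening: 0.0001
t 6.45 tip [509.7 184.   69.7] F [-0.6 -0.7  0.3] open 0.1 TURN [-0.002  0.    -0.004] SHIFT [-1.2  1.4 13.7]
rows 1 turn/row [-0.0016  0.     -0.0038] shift total in end-frame [-1.2  1.3 13.7]
```

```bash
python3 -m crank '[[0,0,0,0,0,10,1],[0,0,0,0,0,4,1],[0,0,0,0,0,3,1],[0,0,0,0,0,2,1],[0,0,0,0,0,0,1]]'; python3 go.py cell -35 0 0.046 1.646
```

```text
t: 6.87
tool_pos: [0.5098, 0.181, 0.2207]
tool_rot: [-2.144, -2.294, 0.006]
contact_force: [0.5, -0.5, 0.6]
opening: -0.0002
t 6.87 tip [509.1 180.8  47.3] F [ 0.5 -0.5  0.6] open -0.2 TURN [-0.004  0.001 -0.008] SHIFT [1.9 2.1 1.3]
rows 1 turn/row [-0.004   0.0009 -0.0075] shift total in end-frame [1.9 2.1 1.3]
```

Also empty, with the tip at 47 mm and no force. Next is (-35,+70).

```bash
python3 -m crank '[[0,0,0,0,0,-22,1],[0,0,0,36,0,0,1],[0,0,0,36,2,0,1],[0,0,0,0,0,0,1],[0,0,0,0,0,4,1],[0,0,0,0,0,4,1],[0,0,0,0,0,0,1],[0,0,0,0,0,0,1]]'; python3 go.py cell -35 70 0.056 1.646
```

```text
t: 7.53
tool_pos: [0.5074, 0.2513, 0.2324]
tool_rot: [-2.151, -2.285, 0.012]
contact_force: [-0.0, -0.3, -0.5]
opening: 0.0
t 7.53 tip [506.1 250.8  59. ] F [-0.  -0.3 -0.5] open 0.0 TURN [-0.008  0.002 -0.015] SHIFT [ 1.9 -0.1  3. ]
rows 1 turn/row [-0.0079  0.0025 -0.0147] shift total in end-frame [ 1.9 -0.1  3. ]
```

```bash
python3 -m crank '[[-0.008,0.002,-0.015,1,0,4,1],[0,0,0,0,0,3,1],[0,0,0,0,0,2,1],[0,0,0,0,0,0,1]]'; python3 go.py cell -35 70 0.046 1.646;python3 -m crank '[[0,0,0,0,0,3,1],[0,0,0,0,0,0,1]]'; python3 go.py cell -35 70 0.046 1.646
```

```text
t: 7.87
tool_pos: [0.5073, 0.2501, 0.2216]
tool_rot: [2.138, 2.302, -0.001]
contact_force: [0.6, 0.6, 0.4]
opening: 0.0
t 7.87 tip [507.3 249.9  48.2] F [0.6 0.6 0.4] open 0.0 TURN [-0.     0.001 -0.001] SHIFT [ 2.8 -1.3  2.2]
rows 1 turn/row [-0.0004  0.0008 -0.0015] shift total in end-frame [ 2.8 -1.3  2.2]
t: 8.03
tool_pos: [0.5074, 0.2497, 0.2182]
tool_rot: [2.139, 2.301, -0.002]
contact_force: [-0.3, 0.5, 0.2]
opening: -0.0
t 8.03 tip [507.2 249.6  44.8] F [-0.3  0.5  0.2] open -0.0 TURN [-0.001  0.001 -0.002] SHIFT [ 3.2 -1.2 -1.2]
rows 1 turn/row [-0.0007  0.0009 -0.002 ] shift total in end-frame [ 3.2 -1.2 -1.2]
```

The whole -x row is empty: this shutter also yields, with the tip at 45 mm. That is three cells for the three jars. I'll rise, then localise the jars precisely.

```bash
cat > jars.py <<'E'
from h import *
import sys
np.set_printoptions(precision=4,suppress=True)
for n in('scene','top'):
    p=eyes.get_image(n)
    for d in spotter.mark_of('jar0',p)[:6]:
        c=np.array(d['centre'])
        if d['confidence']<.3: continue
        # cap top: white low-sat blob near projected top
        h0=c[2]; h0=0 if h0<.005 else .010
        u=proj(p,[[c[0],c[1],h0+.074]])[0]; x,y=np.round(u).astype(int)
        w=9
        if not(w<x<630-w and w<y<470-w): print(n,c,d['confidence'],'edge');continue
        im=p['image'][y-w:y+w+1,x-w:x+w+1].astype(int); g=im.mean(2); sat=im.max(2)-im.min(2)
        m=((g>150)&(sat<45)).astype(np.uint8)
        k,l,s,cc=cv2.connectedComponentsWithStats(m)
        if k>1:
            i=1+np.argmax(s[1:,4]); e=cc[i]+[x-w,y-w]
            print(n,c,round(d['confidence'],2),'cap',ray(p,[e],h0+.074)[0],s[i].tolist())
        else: print(n,c,round(d['confidence'],2),'nocap',g.max())
E
python3 -m crank '[[0,0,0,0,0,-30,-1],[0,0,0,0,0,-40,-1],[0,0,0,0,-20,-40,-1],[0,0,0,0,-20,0,-1]]'; python3 jars.py; python3 go.py .49 .388 .12 1.646
```

```text
t: 8.37
tool_pos: [0.4685, 0.2462, 0.3279]
tool_rot: [-2.138, -2.296, 0.014]
contact_force: [1.1, 0.6, 0.7]
opening: 0.0482
scene [ 0.4593 -0.2416  0.0007] 0.87 cap [ 0.4577 -0.2437  0.074 ] [4, 6, 10, 6, 45]
scene [0.5872 0.1218 0.0595] 0.64 cap [0.6031 0.126  0.084 ] [0, 9, 19, 10, 139]
scene [0.4892 0.389  0.0043] 0.58 cap [0.4868 0.3888 0.074 ] [4, 4, 12, 9, 83]
scene [ 0.6036 -0.1382  0.0024] 0.55 cap [ 0.6059 -0.1399  0.074 ] [3, 6, 11, 8, 68]
top [ 0.4598 -0.2418  0.0004] 0.63 cap [ 0.4589 -0.2411  0.074 ] [3, 4, 12, 12, 115]
top [ 0.6075 -0.1353 -0.0013] 0.57 cap [ 0.6076 -0.1379  0.074 ] [5, 4, 12, 12, 111]
t 8.57 tip [462.4 243.9 145.4] F [ 0.   0.1 -0.2] open 76.5 TURN [-0.022  0.007 -0.003] SHIFT [141.9  38.5  23.5]
rows 4 turn/row [-0.0055  0.0018 -0.0008] shift total in end-frame [141.6  38.4  25.4]
```

```bash
python3 -m crank '[[-0.015,0.005,0,35,9,0,-1],[0,0,0,35,9,0,-1],[0,0,0,35,9,0,-1],[0,0,0,30,9,0,-1],[0,0,0,0,0,15,-1],[0,0,0,0,0,0,-1],[0,0,0,0,0,0,-1]]';python3 go.py .488 .388 .09 1.646
```

```text
t: 9.15
tool_pos: [0.4963, 0.3872, 0.2889]
tool_rot: [-2.142, -2.29, 0.033]
contact_force: [0.6, 0.8, 0.0]
opening: 0.0856
t 9.15 tip [493.1 385.2 115.5] F [0.6 0.8 0. ] open 85.6 TURN [-0.019  0.01  -0.008] SHIFT [ 3.4 -4.4 25.6]
rows 1 turn/row [-0.0192  0.0099 -0.0081] shift total in end-frame [ 3.2 -4.9 25.5]
```

```bash
sed -i 's|d=R.T@(np.array(\[x,y,z\])-tip)|d=R.T@(np.array([x,y,z+ctrl.finger_overhang])-p)|' go.py; python3 go.py .488 .388 .09 1.646; python3 -m crank '[[-0.019,0.01,-0.008,0,-8,12,-1],[0,0,0,0,0,14,-1],[0,0,0,0,0,0,-1],[0,0,0,0,0,0,-1]]';python3 go.py .488 .388 .05 1.646
```

```text
t 9.15 tip [493.1 385.2 115.5] F [0.6 0.8 0. ] open 85.6 TURN [-0.019  0.01  -0.008] SHIFT [ 1.6 -7.7 25.6]
rows 1 turn/row [-0.0192  0.0099 -0.0081] shift total in end-frame [ 3.2 -4.9 25.5]
t: 9.48
tool_pos: [0.489, 0.3841, 0.259]
tool_rot: [-2.139, -2.299, 0.008]
contact_force: [1.2, -0.5, 0.2]
opening: 0.0854
t 9.48 tip [488.3 383.5  85.6] F [ 1.2 -0.5  0.2] open 85.4 TURN [-0.004  0.003 -0.003] SHIFT [ 4.1 -0.5 35.6]
rows 1 turn/row [-0.0043  0.0029 -0.0031] shift total in end-frame [ 4.5  0.1 35.6]
```

```bash
python3 -m crank '[[-0.004,0.003,0,5,0,8,-1],[0,0,0,0,0,10,-1],[0,0,0,0,0,10,-1],[0,0,0,0,0,6,-1],[0,0,0,0,0,0,-1]]';python3 go.py .488 .388 .05 1.646
```

```text
t: 9.9
tool_pos: [0.49, 0.3885, 0.2232]
tool_rot: [2.142, 2.297, 0.003]
contact_force: [-0.3, 0.4, -0.4]
opening: 0.0851
t 9.90 tip [490.3 388.7  49.8] F [-0.3  0.4 -0.4] open 85.1 TURN [ 0.002 -0.001 -0.006] SHIFT [-0.4 -2.  -0.2]
rows 1 turn/row [ 0.0018 -0.0009 -0.0055] shift total in end-frame [-0.5 -2.4 -0.2]
```

Run:
```python
from h import *
p=eyes.get_image('scene');o=(430,220)
cv2.imwrite('pics/b1.png',cv2.resize(p['image'][o[1]:o[1]+120,o[0]:o[0]+140,::-1],None,fx=5,fy=5,interpolation=cv2.INTER_CUBIC))
```

```text
(no output)
```

View pics/b1.png

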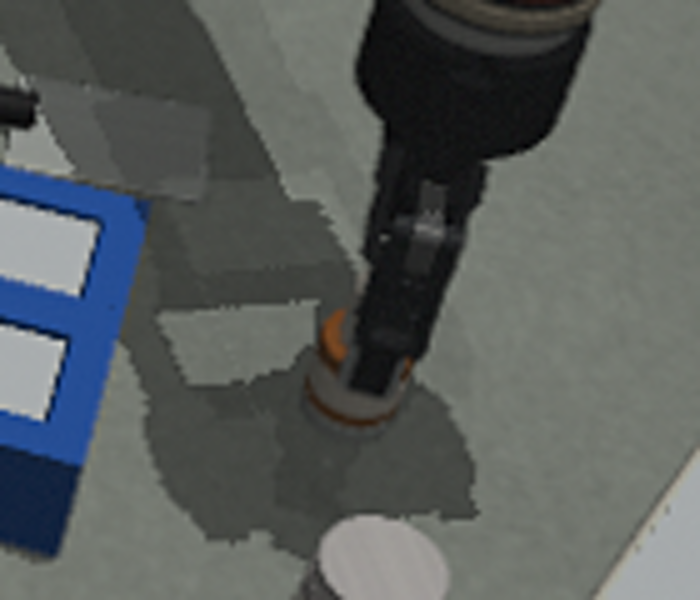

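The near finger is in front of the jar at about (505,300), with the jaws straddling it. I'll close.

```bash
python3 -m crank '[[0,0,0,0,-1,0,-0.2],[0,0,0,0,0,0,0.3],[0,0,0,0,0,0,0.6],[0,0,0,0,0,0,1],[0,0,0,0,0,0,1],[0,0,0,0,0,0,1],[0,0,0,0,0,0,1]]' 40;python3 go.py .488 .388 .05 1.646
```

```text
t: 10.53
tool_pos: [0.4894, 0.3889, 0.2253]
tool_rot: [2.142, 2.297, 0.007]
contact_force: [-0.4, -0.5, -2.6]
opening: 0.0247
t 10.53 tip [490.1 389.4  51.9] F [-0.4 -0.5 -2.6] open 24.7 TURN [ 0.004 -0.002 -0.005] SHIFT [-0.8 -1.5  1.9]
rows 1 turn/row [ 0.0041 -0.0023 -0.0053] shift total in end-frame [-1.2 -2.2  1.9]
```

```bash
python3 -m crank '[[0,0,0,0,0,-15,1],[0,0,0,0,0,-30,1],[0,0,0,0,0,-30,1],[0,0,0,0,0,-15,1],[0,0,0,0,0,0,1]]';python3 go.py cell -35 70 .13 1.646
```

```text
t: 10.95
tool_pos: [0.4877, 0.3878, 0.314]
tool_rot: [-2.142, -2.297, 0.007]
contact_force: [0.9, 1.0, 0.4]
opening: 0.0245
t 10.95 tip [487.  387.3 140.6] F [0.9 1.  0.4] open 24.5 TURN [-0.004  0.002 -0.005] SHIFT [-136.     8.7   10.9]
rows 4 turn/row [-0.0011  0.0006 -0.0014] shift total in end-frame [-135.7    8.7   10.6]
```

Run:
```python
from h import *
p=eyes.get_image('scene');o=(430,180)
cv2.imwrite('pics/b2.png',cv2.resize(p['image'][o[1]:o[1]+150,o[0]:o[0]+150,::-1],None,fx=4,fy=4,interpolation=cv2.INTER_CUBIC))
```

```text
(no output)
```

View pics/b2.png

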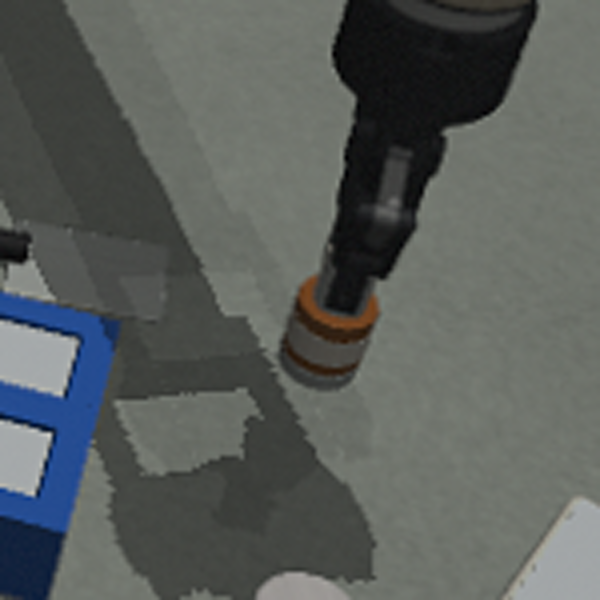

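Run:
```python
from h import *
p=eyes.get_image('scene');o=np.array((430,180))
for z in(.0906,.1346): 
    c=np.array([.487,.3873,z]); print(z,(proj(p,[c,c+[0,.0195,0],c-[0,.0195,0],c+[0.0195,0,0]])-o+.5)*4)
```

```text
0.0906 [[317.27625062 365.94358047]
 [356.906708   378.19815577]
 [277.93941575 353.79085934]
 [310.01236532 392.03988946]]
0.1346 [[340.62291822 300.91817225]
 [381.55971117 313.2448462 ]
 [299.9955732  288.70243612]
 [333.52195506 326.92758452]]
```

The jar is centred in the grip to about 1 mm: its base spans x=279–358 in the zoom and 278–357 was predicted. I'll carry it to the cell.

```bash
python3 -m crank '[[-0.004,0.002,-0.005,-33,2,0,1],[0,0,0,-33,2,0,1],[0,0,0,-33,2,0,1],[0,0,0,-25,2,0,1],[0,0,0,-8,0,0,1],[0,0,0,0,0,0,1],[0,0,0,0,0,0,1]]';python3 go.py cell -35 70 .115 1.646
```

```text
t: 11.63
tool_pos: [0.5011, 0.2511, 0.2962]
tool_rot: [-2.126, -2.298, 0.035]
contact_force: [0.3, 0.7, -1.3]
opening: 0.0245
t 11.63 tip [497.1 249.6 122.8] F [ 0.3  0.7 -1.3] open 24.5 TURN [-0.024  0.007  0.003] SHIFT [1.2 5.  7.7]
rows 1 turn/row [-0.0238  0.0071  0.0026] shift total in end-frame [2.4 8.9 7.8]
```

```bash
python3 -m crank '[[-0.024,0.007,0,1,5,0,1],[0,0,0,0,0,0,1],[0,0,0,0,0,0,1]]';python3 go.py cell -35 70 .115 1.646
```

```text
t: 11.88
tool_pos: [0.5049, 0.2547, 0.293]
tool_rot: [-2.129, -2.306, 0.005]
contact_force: [0.5, 0.7, -1.7]
opening: 0.0247
t 11.88 tip [504.1 254.7 119.6] F [ 0.5  0.7 -1.7] open 24.7 TURN [-0.005 -0.     0.005] SHIFT [-2.1  0.8  4.6]
rows 1 turn/row [-0.0045 -0.0003  0.0046] shift total in end-frame [-2.1  1.6  4.6]
```

```bash
python3 -m crank '[[-0.004,0,0.005,-2,1,0,1],[0,0,0,0,0,0,1],[0,0,0,0,0,4,1],[0,0,0,0,0,0,1]]';python3 go.py cell -35 70 .062 1.646
```

```text
t: 12.22
tool_pos: [0.5052, 0.255, 0.288]
tool_rot: [-2.132, -2.305, 0.003]
contact_force: [-0.3, 0.8, -1.5]
opening: 0.0247
t 12.22 tip [504.8 255.  114.6] F [-0.3  0.8 -1.5] open 24.7 TURN [-0.002 -0.     0.003] SHIFT [-2.4  0.6 52.6]
rows 2 turn/row [-0.0012 -0.0001  0.0013] shift total in end-frame [-2.4  0.9 52.6]
```

```bash
python3 -m crank '[[-0.002,0,0.003,-3,1,0,1],[0,0,0,0,0,0,1],[0,0,0,0,0,4,1],[0,0,0,0,0,4,1]]';python3 go.py cell -35 70 .062 1.646
```

```text
t: 12.55
tool_pos: [0.5068, 0.2521, 0.2804]
tool_rot: [2.136, 2.303, 0.002]
contact_force: [-0.6, -0.2, -2.2]
opening: 0.0247
t 12.55 tip [507.  252.2 107. ] F [-0.6 -0.2 -2.2] open 24.7 TURN [ 0.001 -0.001 -0.   ] SHIFT [ 0.6 -1.  45. ]
rows 2 turn/row [ 0.0007 -0.0004 -0.0002] shift total in end-frame [ 0.5 -1.1 45. ]
```

Aligned within 1 mm. I'll descend in steps and watch the force.

```bash
python3 -m crank '[[0,0,0,0,-1,5,1],[0,0,0,0,0,5,1],[0,0,0,0,0,5,1],[0,0,0,0,0,5,1],[0,0,0,0,0,0,1]]';python3 go.py cell -35 70 .062 1.646
```

```text
t: 12.97
tool_pos: [0.5054, 0.2517, 0.2571]
tool_rot: [-2.137, -2.302, -0.001]
contact_force: [0.1, -0.0, -1.9]
opening: 0.0249
t 12.97 tip [505.4 251.8  83.7] F [ 0.1 -0.  -1.9] open 24.9 TURN [ 0.    -0.    -0.001] SHIFT [ 0.9  0.5 21.7]
rows 1 turn/row [ 0.0001 -0.0005 -0.0008] shift total in end-frame [ 0.8  0.5 21.7]
```

```bash
python3 -m crank '[[0,0,0,0,0,5,1],[0,0,0,0,0,5,1],[0,0,0,0,0,5,1],[0,0,0,0,0,3,1],[0,0,0,0,0,0,1]]';python3 go.py cell -35 70 .062 1.646;python3 -m crank '[[0,0,0,0,0,2,1],[0,0,0,0,0,0,1]]';python3 go.py cell -35 70 .062 1.646
```

```text
t: 13.38
tool_pos: [0.5054, 0.2517, 0.2368]
tool_rot: [-2.137, -2.302, -0.0]
contact_force: [0.7, -0.8, -1.2]
opening: 0.0243
t 13.38 tip [505.4 251.7  63.4] F [ 0.7 -0.8 -1.2] open 24.3 TURN [-0.    -0.    -0.001] SHIFT [0.9 0.5 1.4]
rows 1 turn/row [-0.0002 -0.0003 -0.0008] shift total in end-frame [0.9 0.5 1.4]
t: 13.55
tool_pos: [0.5057, 0.2518, 0.2352]
tool_rot: [-2.137, -2.302, -0.001]
contact_force: [0.3, -1.0, -0.4]
opening: 0.0249
t 13.55 tip [505.7 251.9  61.8] F [ 0.3 -1.  -0.4] open 24.9 TURN [ 0.    -0.001 -0.001] SHIFT [ 0.8  0.2 -0.2]
rows 1 turn/row [ 0.0001 -0.0005 -0.0008] shift total in end-frame [ 0.7  0.2 -0.2]
```

```bash
python3 -m crank '[[0,0,0,0,0,0,0.2],[0,0,0,0,0,0,-0.2],[0,0,0,0,0,0,-0.2],[0,0,0,0,0,0,-0.2],[0,0,0,0,0,-15,-0.2],[0,0,0,0,0,-35,-0.2],[0,0,0,0,0,-35,-0.2],[0,0,0,0,-20,-35,-0.2]]';python3 - <<'E'
from h import *
p=eyes.get_image('scene');save(p,'c1.png')
E
python3 jars.py
```

```text
t: 14.22
tool_pos: [0.4847, 0.2491, 0.3496]
tool_rot: [-2.133, -2.295, 0.024]
contact_force: [-0.3, 0.5, 1.0]
opening: 0.0512
scene [ 0.4598 -0.2431  0.0015] 0.66 cap [ 0.4577 -0.2436  0.074 ] [5, 6, 10, 6, 45]
scene [ 0.6044 -0.1396  0.0012] 0.58 cap [ 0.6059 -0.1399  0.074 ] [3, 6, 11, 8, 68]
scene [0.5046 0.2547 0.0112] 0.55 nocap 134.0
top [ 0.4585 -0.2403  0.0006] 0.88 cap [ 0.4588 -0.241   0.074 ] [4, 3, 12, 12, 116]
top [0.5062 0.253  0.0105] 0.58 nocap 126.66666666666667
```

View pics/c1.png

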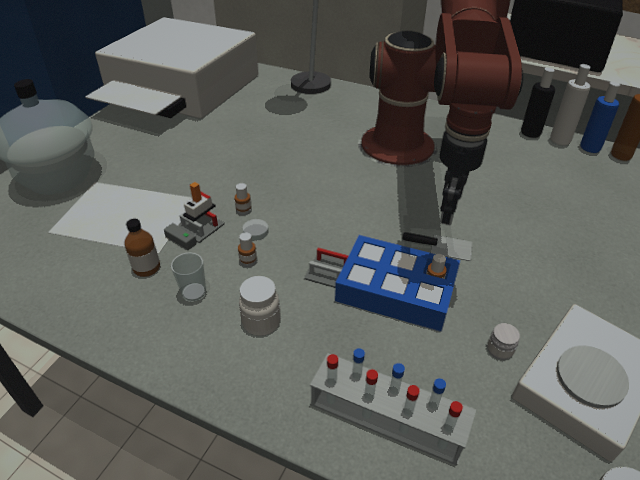

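Jar 1 is seated: its base reads z≈11 mm, and it shows at (437,266). Next is the jar at about (0.607,-0.139).

```bash
python3 go.py .6067 -.139 .11 1.646; python3 -m crank '[[-0.01,0,0,-40,7,0,-1],[0,0,0,-40,8,0,-1],[0,0,0,-40,8,0,-1],[0,0,0,-40,9,0,-1],[0,0,0,-40,9,0,-1],[0,0,0,-40,9,0,-1],[0,0,0,-40,9,0,-1],[0,0,0,-40,9,0,-1]]';python3 go.py .6067 -.139 .11 1.646
```

```text
t 14.47 tip [480.8 248.6 175.4] F [ 0.1  0.1 -0.1] open 51.0 TURN [-0.016  0.004 -0.001] SHIFT [-396.3   95.    65.4]
rows 10 turn/row [-0.0016  0.0004 -0.0001] shift total in end-frame [-395.9   96.4   65.4]
t: 15.13
tool_pos: [0.5742, -0.0662, 0.3298]
tool_rot: [-2.104, -2.301, 0.035]
contact_force: [1.1, -0.0, 0.4]
opening: 0.0853
t 15.13 tip [568.6 -66.3 156.5] F [ 1.1 -0.   0.4] open 85.3 TURN [-0.032 -0.002  0.014] SHIFT [-75.5  27.3  45.4]
rows 3 turn/row [-0.0108 -0.0007  0.0047] shift total in end-frame [-75.3  32.5  46.5]
```

```bash
python3 -m crank '[[-0.03,0,0.01,-35,8,0,-1],[0,0,0,-30,8,0,-1],[0,0,0,-8,6,10,-1],[0,0,0,0,0,20,-1],[0,0,0,0,0,0,-1],[0,0,0,0,0,0,-1]]';python3 jars.py; python3 go.py .6067 -.139 .09 1.646
```

```text
t: 15.63
tool_pos: [0.6017, -0.1513, 0.2833]
tool_rot: [-2.134, -2.279, 0.014]
contact_force: [0.1, 0.3, 0.8]
opening: 0.0855
scene [ 0.6081 -0.1391  0.0027] 0.94 cap [ 0.586  -0.1572  0.074 ] [7, 0, 1, 1, 1]
scene [0.5049 0.2511 0.0109] 0.79 cap [0.5019 0.2508 0.084 ] [3, 4, 13, 9, 86]
scene [ 0.462  -0.242  -0.0014] 0.53 nocap 86.66666666666667
top [0.5046 0.2519 0.01  ] 0.8 cap [0.5053 0.2537 0.084 ] [3, 1, 12, 14, 125]
top [ 0.4569 -0.2398  0.0016] 0.77 cap [ 0.4588 -0.241   0.074 ] [4, 2, 12, 12, 116]
top [ 0.608  -0.1348 -0.0011] 0.53 nocap 130.0
t 15.83 tip [ 599.1 -149.3  112.3] F [-0.   0.3 -0.5] open 85.5 TURN [-0.017 -0.007 -0.008] SHIFT [10.8  5.8 22.2]
rows 1 turn/row [-0.0167 -0.0066 -0.0081] shift total in end-frame [ 9.7  8.4 22.3]
```

```bash
python3 -m crank '[[-0.017,-0.007,-0.008,10,6,0,-1],[0,0,0,0,0,0,-1],[0,0,0,0,0,0,-1]]'; python3 go.py .608 -.1385 .09 1.646
```

```text
t: 16.08
tool_pos: [0.6085, -0.1375, 0.2887]
tool_rot: [2.129, 2.302, 0.005]
contact_force: [0.1, 0.6, -0.1]
opening: 0.0853
t 16.08 tip [ 609.7 -137.9  115.3] F [ 0.1  0.6 -0.1] open 85.3 TURN [0.007 0.003 0.003] SHIFT [-0.9 -0.8 25.3]
rows 1 turn/row [0.0066 0.0027 0.0029] shift total in end-frame [-0.5 -1.7 25.3]
```

```bash
python3 -m crank '[[0.006,0.003,0.003,-1,-1,15,-1],[0,0,0,0,0,15,-1],[0,0,0,0,0,15,-1],[0,0,0,0,0,12,-1],[0,0,0,0,0,5,-1],[0,0,0,0,0,0,-1]]'; python3 go.py .608 -.1385 .05 1.646
```

```text
t: 16.58
tool_pos: [0.6084, -0.1371, 0.2242]
tool_rot: [2.131, 2.303, 0.003]
contact_force: [-0.6, 0.4, 0.3]
opening: 0.086
t 16.58 tip [ 609.1 -137.3   50.8] F [-0.6  0.4  0.3] open 86.0 TURN [0.004 0.002 0.002] SHIFT [-1.4 -0.5  0.8]
rows 1 turn/row [0.0041 0.0016 0.0024] shift total in end-frame [-1.1 -1.2  0.8]
```

```bash
python3 -m crank '[[0,0,0,-1,0,0,0],[0,0,0,0,0,0,0.3],[0,0,0,0,0,0,0.6],[0,0,0,0,0,0,1],[0,0,0,0,0,0,1],[0,0,0,0,0,0,1]]' 40; python3 go.py .608 -.1385 .05 1.646; python3 -m crank '[[0,0,0,0,0,-15,1],[0,0,0,0,0,-30,1],[0,0,0,0,0,-30,1],[0,0,0,0,0,-20,1],[0,0,0,0,0,0,1],[0,0,0,0,0,0,1]]'; python3 go.py cell -35 0 .13 1.646
python3 - <<'E'
from h import *
import go
p=eyes.get_image('scene')
o,R=go.st(); tip=np.array(o['tool_pos'])+R[:,2]*.1734
u=proj(p,[tip])[0].astype(int); of=u-[60,50]
im=cv2.resize(p['image'][of[1]:of[1]+120,of[0]:of[0]+120,::-1],None,fx=5,fy=5,interpolation=cv2.INTER_CUBIC)
th=np.linspace(0,2*np.pi,24)
for z,r in((-.050,.0195),(-.006,.0195)):
    q=(proj(p,tip+np.c_[r*np.cos(th),r*np.sin(th),np.full(24,z)])-of+.5)*5
    cv2.polylines(im,[np.round(q).astype(np.int32)],True,(0,255,0),1)
cv2.imwrite('pics/a1.png',im)
E
```

```text
t: 17.08
tool_pos: [0.609, -0.1386, 0.2258]
tool_rot: [2.13, 2.301, 0.004]
contact_force: [0.4, -0.1, -1.7]
opening: 0.0244
t 17.08 tip [ 610.  -139.    52.4] F [ 0.4 -0.1 -1.7] open 24.4 TURN [0.006 0.003 0.002] SHIFT [ 0.2 -1.   2.4]
rows 1 turn/row [0.0058 0.0025 0.0021] shift total in end-frame [ 0.7 -2.   2.4]
t: 17.58
tool_pos: [0.6069, -0.1379, 0.3208]
tool_rot: [-2.134, -2.305, 0.0]
contact_force: [0.7, 0.3, -2.1]
opening: 0.0244
t 17.58 tip [ 606.8 -137.9  147.4] F [ 0.7  0.3 -2.1] open 24.4 TURN [-0.    -0.     0.002] SHIFT [327.2 -70.8  17.6]
rows 9 turn/row [-0.0001 -0.      0.0002] shift total in end-frame [327.  -71.4  17.4]
```

View pics/a1.png

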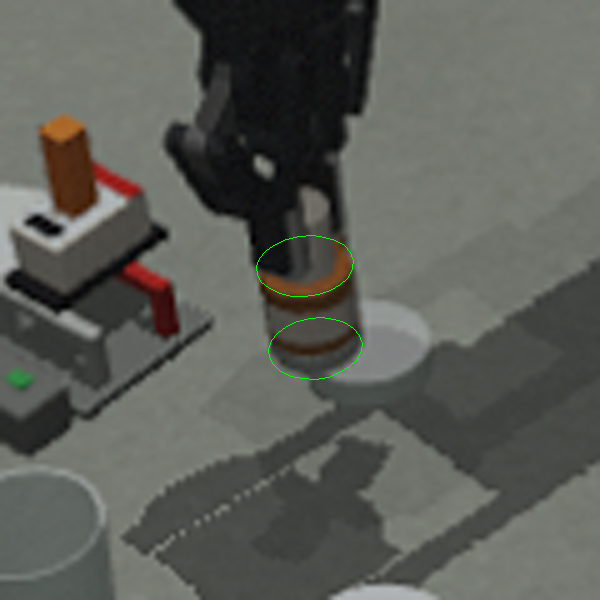

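The second jar is gripped and centred, with the green prediction matching its body. I'll carry it to cell (-35,0).

```bash
python3 -m crank '[[0,0,0,36,-6,-10,1],[0,0,0,37,-8,0,1],[0,0,0,37,-8,0,1],[0,0,0,37,-8,0,1],[0,0,0,37,-8,0,1],[0,0,0,37,-8,0,1],[0,0,0,37,-8,0,1],[0,0,0,30,-8,0,1]]'; python3 go.py cell -35 0 .13 1.646
```

```text
t: 18.3
tool_pos: [0.5184, 0.1492, 0.3148]
tool_rot: [-2.14, -2.28, 0.022]
contact_force: [-0.3, -0.2, -0.9]
opening: 0.025
t 18.30 tip [514.9 149.2 141.4] F [-0.3 -0.2 -0.9] open 25.0 TURN [-0.02  -0.001 -0.012] SHIFT [34.  -4.9 11.5]
rows 1 turn/row [-0.02   -0.0011 -0.0117] shift total in end-frame [33.9 -1.2 11.4]
```

```bash
python3 -m crank '[[-0.02,0,-0.012,25,-4,0,1],[0,0,0,8,0,0,1],[0,0,0,0,0,0,1],[0,0,0,0,0,0,1]]'; python3 go.py cell -35 0 .115 1.646
```

```text
t: 18.63
tool_pos: [0.5068, 0.1881, 0.3062]
tool_rot: [-2.119, -2.307, 0.014]
contact_force: [-1.2, -0.3, -2.1]
opening: 0.0247
t 18.63 tip [504.5 188.  132.8] F [-1.2 -0.3 -2.1] open 24.7 TURN [-0.013 -0.001  0.01 ] SHIFT [-5.6  4.1 17.7]
rows 1 turn/row [-0.0131 -0.0005  0.0095] shift total in end-frame [-5.6  6.2 17.8]
```

```bash
python3 -m crank '[[-0.013,0,0.01,-5,4,4,1],[0,0,0,0,0,4,1],[0,0,0,0,0,0,1],[0,0,0,0,0,0,1]]'; python3 go.py cell -35 0 .110 1.646
```

```text
t: 18.97
tool_pos: [0.5126, 0.1789, 0.2948]
tool_rot: [-2.144, -2.295, 0.005]
contact_force: [-0.0, 0.5, -2.3]
opening: 0.0245
t 18.97 tip [512.2 178.6 121.4] F [-0.   0.5 -2.3] open 24.5 TURN [-0.003  0.002 -0.007] SHIFT [ 4.  -1.2 11.4]
rows 1 turn/row [-0.0025  0.0017 -0.0071] shift total in end-frame [ 4.3 -0.8 11.4]
```

```bash
python3 -m crank '[[-0.002,0.002,-0.007,3,-1,0,1],[0,0,0,0,0,0,1],[0,0,0,0,0,0,1]]'; python3 go.py cell -35 0 .110 1.646
```

```text
t: 19.22
tool_pos: [0.5121, 0.1802, 0.2947]
tool_rot: [-2.139, -2.3, 0.0]
contact_force: [0.1, 0.6, -0.9]
opening: 0.0249
t 19.22 tip [512.  180.3 121.3] F [ 0.1  0.6 -0.9] open 24.9 TURN [-0.001 -0.    -0.003] SHIFT [ 2.7 -0.8 11.3]
rows 1 turn/row [-0.0007 -0.0003 -0.0028] shift total in end-frame [ 2.7 -0.7 11.3]
```

```bash
python3 -m crank '[[0,0,-0.003,3.5,-1,5,1],[0,0,0,0,0,5,1],[0,0,0,0,0,5,1],[0,0,0,0,0,0,1]]'; python3 go.py cell -35 0 .062 1.646
```

```text
t: 19.55
tool_pos: [0.5109, 0.1841, 0.2792]
tool_rot: [2.135, 2.304, 0.002]
contact_force: [-0.5, 0.3, -1.6]
opening: 0.0246
t 19.55 tip [511.2 184.2 105.8] F [-0.5  0.3 -1.6] open 24.6 TURN [ 0.001 -0.001  0.001] SHIFT [-1.3  0.  43.8]
rows 2 turn/row [ 0.0007 -0.0003  0.0003] shift total in end-frame [-1.4 -0.2 43.8]
```

```bash
python3 -m crank '[[0,0,0,-1,0,6,1],[0,0,0,0,0,6,1],[0,0,0,0,0,6,1],[0,0,0,0,0,6,1],[0,0,0,0,0,0,1]]'; python3 go.py cell -35 0 .062 1.646
```

```text
t: 19.97
tool_pos: [0.5109, 0.1833, 0.2522]
tool_rot: [2.135, 2.304, 0.002]
contact_force: [-0.1, 0.2, -1.3]
opening: 0.0248
t 19.97 tip [511.  183.4  78.8] F [-0.1  0.2 -1.3] open 24.8 TURN [ 0.001 -0.001  0.001] SHIFT [-0.5  0.2 16.8]
rows 1 turn/row [ 0.001  -0.0006  0.0012] shift total in end-frame [-0.6  0.  16.8]
```

```bash
python3 -m crank '[[0,0,0,0,0,5,1],[0,0,0,0,0,5,1],[0,0,0,0,0,4,1],[0,0,0,0,0,2,1],[0,0,0,0,0,0,1]]'; python3 go.py cell -35 0 .062 1.646;  python3 -m crank '[[0,0,0,0,0,0,0.2],[0,0,0,0,0,0,-0.2],[0,0,0,0,0,0,-0.2],[0,0,0,0,0,0,-0.2],[0,0,0,0,0,-15,-0.2],[0,0,0,0,0,-35,-0.2],[0,0,0,0,0,-35,-0.2],[0,0,0,0,-20,-35,-0.2]]'; python3 jars.py; python3 go.py .460 -.2415 .12 1.646
```

```text
t: 20.38
tool_pos: [0.5113, 0.1833, 0.2351]
tool_rot: [2.135, 2.304, 0.002]
contact_force: [-1.5, -0.2, 2.1]
opening: 0.0246
t 20.38 tip [511.5 183.4  61.7] F [-1.5 -0.2  2.1] open 24.6 TURN [ 0.001 -0.001  0.001] SHIFT [-0.4 -0.2 -0.3]
rows 1 turn/row [ 0.0011 -0.0006  0.0011] shift total in end-frame [-0.5 -0.4 -0.3]
t: 21.05
tool_pos: [0.4902, 0.181, 0.3501]
tool_rot: [-2.13, -2.297, 0.019]
contact_force: [0.5, 0.4, 1.2]
opening: 0.0511
scene [ 0.4558 -0.2424 -0.0002] 0.86 cap [ 0.4582 -0.2432  0.074 ] [4, 8, 10, 5, 42]
scene [0.505  0.2505 0.0128] 0.83 cap [0.5027 0.2513 0.084 ] [4, 5, 12, 8, 79]
scene [0.5738 0.2552 0.0511] 0.43 cap [0.5914 0.2578 0.084 ] [0, 10, 19, 9, 123]
scene [0.5892 0.1177 0.0613] 0.31 cap [0.6058 0.1202 0.084 ] [0, 9, 19, 10, 128]
top [ 0.4619 -0.2421  0.0026] 0.69 cap [ 0.4589 -0.2411  0.074 ] [3, 5, 12, 12, 115]
t 21.25 tip [487.5 181.  177.7] F [-0.3  0.9 -0. ] open 51.2 TURN [-0.01   0.001  0.001] SHIFT [-419.3  -60.8   58.7]
rows 11 turn/row [-0.0009  0.0001  0.0001] shift total in end-frame [-419.2  -59.2   57.7]
```

```bash
python3 -m crank '[[-0.01,0,0,-40,-6,0,-0.4],[0,0,0,-40,-6,0,-0.4],[0,0,0,-40,-6,0,-0.4],[0,0,0,-40,-5,0,-0.4],[0,0,0,-40,-5,0,-0.4],[0,0,0,-40,-5,0,-0.4],[0,0,0,-40,-5,0,-0.4],[0,0,0,-40,-5,0,-0.4]]';python3 go.py .4595 -.2415 .12 1.646
```

```text
t: 21.92
tool_pos: [0.4693, -0.1455, 0.3361]
tool_rot: [-2.104, -2.309, 0.013]
contact_force: [0.9, 0.8, 0.5]
opening: 0.06
t 21.92 tip [ 466.  -144.5  162.7] F [0.9 0.8 0.5] open 60.0 TURN [-0.018 -0.007  0.018] SHIFT [-95.  -17.9  42.3]
rows 3 turn/row [-0.0061 -0.0024  0.0059] shift total in end-frame [-96.2 -13.8  42.7]
```

```bash
python3 -m crank '[[-0.018,-0.007,0.018,-35,-6,0,-0.4],[0,0,0,-33,-4,0,-0.4],[0,0,0,-12,-3,10,-0.4],[0,0,0,0,0,15,-0.4],[0,0,0,0,0,0,-0.4],[0,0,0,0,0,0,-0.4]]';python3 go.py .4595 -.2415 .10 1.646
```

```text
t: 22.42
tool_pos: [0.4583, -0.2385, 0.2981]
tool_rot: [-2.142, -2.276, 0.007]
contact_force: [-0.4, -0.8, -0.0]
opening: 0.06
t 22.42 tip [ 455.7 -237.2  124.8] F [-0.4 -0.8 -0. ] open 60.0 TURN [-0.014 -0.009 -0.015] SHIFT [-3.3  1.4 24.7]
rows 1 turn/row [-0.014  -0.0086 -0.0145] shift total in end-frame [-4.6  3.4 24.8]
```

```bash
python3 -m crank '[[-0.014,-0.009,-0.015,-3,1,0,-0.4],[0,0,0,0,0,10,-0.4],[0,0,0,0,0,0,-0.4],[0,0,0,0,0,0,-0.4]]';python3 jars.py; python3 go.py .4595 -.2415 .05 1.646
```

```text
t: 22.75
tool_pos: [0.4599, -0.2398, 0.2859]
tool_rot: [-2.13, -2.308, -0.0]
contact_force: [-0.1, 0.1, 0.0]
opening: 0.0595
scene [ 0.46   -0.2431 -0.0002] 0.97 nocap 118.33333333333333
scene [0.5085 0.1841 0.0102] 0.71 cap [0.5095 0.1817 0.084 ] [2, 6, 11, 8, 73]
scene [0.5036 0.2508 0.0119] 0.69 cap [0.5027 0.2513 0.084 ] [4, 5, 12, 8, 79]
top [ 0.4605 -0.241   0.0019] 0.54 nocap 78.0
top [0.5067 0.1828 0.012 ] 0.53 cap [0.5109 0.1843 0.084 ] [3, 1, 12, 13, 120]
t 22.95 tip [ 459.7 -239.9  112.9] F [ 0.8 -0.6  0.6] open 60.0 TURN [-0.    -0.001  0.005] SHIFT [-1.5 -0.4 62.9]
rows 2 turn/row [-0.0002 -0.0003  0.0024] shift total in end-frame [-1.5 -0.3 62.9]
```

```bash
python3 -m crank '[[0,0,0.005,-2,0,15,-0.4],[0,0,0,0,0,15,-0.4],[0,0,0,0,0,15,-0.4],[0,0,0,0,0,10,-0.4],[0,0,0,0,0,4,-0.4],[0,0,0,0,0,0,-0.4]]';python3 go.py .4595 -.2415 .05 1.646
```

```text
t: 23.45
tool_pos: [0.4619, -0.2426, 0.2297]
tool_rot: [2.129, 2.298, 0.002]
contact_force: [-1.4, 0.0, -0.4]
opening: 0.0601
t 23.45 tip [ 463.2 -243.5   56.3] F [-1.4  0.  -0.4] open 60.1 TURN [0.007 0.006 0.001] SHIFT [ 1.3 -2.4  6.2]
rows 1 turn/row [0.0068 0.0056 0.0009] shift total in end-frame [ 2.3 -3.5  6.3]
```

```bash
python3 -m crank '[[0.006,0.005,0,1,-2,3,-0.4],[0,0,0,0,0,2,-0.4],[0,0,0,0,0,0,-0.4]]';python3 go.py .4595 -.2415 .05 1.646
```

```text
t: 23.7
tool_pos: [0.4603, -0.242, 0.2258]
tool_rot: [2.133, 2.303, 0.001]
contact_force: [0.4, -0.5, -0.1]
opening: 0.0597
t 23.70 tip [ 460.6 -242.2   52.4] F [ 0.4 -0.5 -0.1] open 59.7 TURN [0.002 0.002 0.001] SHIFT [ 0.6 -0.8  2.4]
rows 1 turn/row [0.0018 0.0015 0.0011] shift total in end-frame [ 0.8 -1.1  2.4]
```

```bash
python3 -m crank '[[0,0,0,0,0,1.5,0],[0,0,0,0,0,0,0.3],[0,0,0,0,0,0,0.6],[0,0,0,0,0,0,1],[0,0,0,0,0,0,1],[0,0,0,0,0,0,1]]' 40; python3 go.py .4595 -.2415 .05 1.646; python3 -m crank '[[0,0,0,0,0,-15,1],[0,0,0,0,0,-30,1],[0,0,0,0,0,-30,1],[0,0,0,0,0,-25,1],[0,0,0,0,0,0,1],[0,0,0,0,0,0,1]]'; python3 go.py cell -35 -70 .14 1.646
python3 - <<'E'
from h import *
import go
p=eyes.get_image('scene')
o,R=go.st(); tip=np.array(o['tool_pos'])+R[:,2]*.1734
u=proj(p,[tip])[0].astype(int); of=u-[60,50]
im=cv2.resize(p['image'][of[1]:of[1]+120,of[0]:of[0]+120,::-1],None,fx=5,fy=5,interpolation=cv2.INTER_CUBIC)
th=np.linspace(0,2*np.pi,24)
for z,r in((-.050,.0195),(-.006,.0195)):
    q=(proj(p,tip+np.c_[r*np.cos(th),r*np.sin(th),np.full(24,z)])-of+.5)*5
    cv2.polylines(im,[np.round(q).astype(np.int32)],True,(0,255,0),1)
cv2.imwrite('pics/d1.png',im)
E
```

```text
t: 24.2
tool_pos: [0.4606, -0.2423, 0.2256]
tool_rot: [2.132, 2.301, 0.001]
contact_force: [0.8, 0.1, 0.1]
opening: 0.0245
t 24.20 tip [ 461.3 -242.8   52.2] F [0.8 0.1 0.1] open 24.5 TURN [0.004 0.003 0.001] SHIFT [ 0.9 -1.1  2.2]
rows 1 turn/row [0.0038 0.0032 0.0011] shift total in end-frame [ 1.4 -1.7  2.2]
t: 24.7
tool_pos: [0.4586, -0.2409, 0.3246]
tool_rot: [-2.132, -2.301, 0.001]
contact_force: [-1.4, 0.2, -2.7]
opening: 0.0247
t 24.70 tip [ 457.9 -240.3  151.2] F [-1.4  0.2 -2.7] open 24.7 TURN [-0.004 -0.003  0.001] SHIFT [348.5  84.6  12.1]
rows 9 turn/row [-0.0004 -0.0004  0.0001] shift total in end-frame [348.   84.8  11.2]
```

View pics/d1.png

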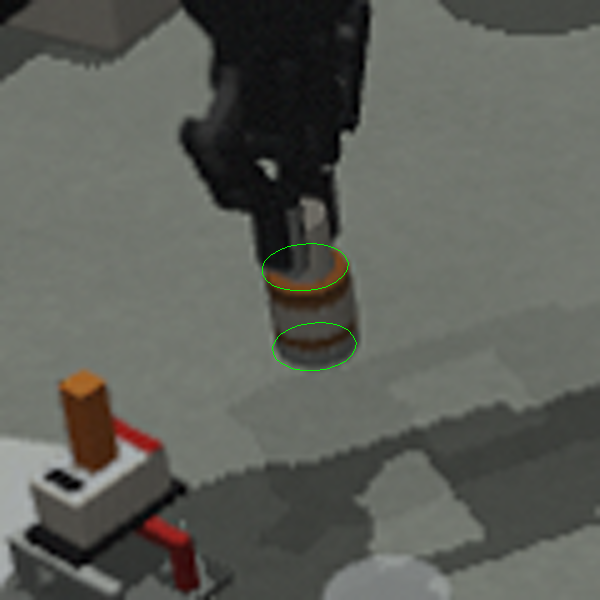

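The third jar is gripped and centred. I'll carry it to cell (-35,-70).

```bash
python3 -m crank '[[-0.004,-0.003,0,36,8,-8,1],[0,0,0,38,9,0,1],[0,0,0,38,9,0,1],[0,0,0,38,9,0,1],[0,0,0,38,9,0,1],[0,0,0,38,9,0,1],[0,0,0,38,9,0,1],[0,0,0,32,9,0,1]]';python3 go.py cell -35 -70 .14 1.646
```

```text
t: 25.42
tool_pos: [0.5055, 0.0658, 0.317]
tool_rot: [-2.142, -2.276, 0.017]
contact_force: [0.6, -0.9, -2.1]
opening: 0.0247
t 25.42 tip [502.1  66.2 143.7] F [ 0.6 -0.9 -2.1] open 24.7 TURN [-0.019 -0.004 -0.015] SHIFT [46.5 13.8  3.5]
rows 2 turn/row [-0.0094 -0.0019 -0.0073] shift total in end-frame [45.6 17.7  3.7]
```

```bash
python3 -m crank '[[-0.019,-0.004,-0.015,30,8,0,1],[0,0,0,10,3,0,1],[0,0,0,0,0,0,1],[0,0,0,0,0,5,1],[0,0,0,0,0,0,1]]';python3 go.py cell -35 -70 .11 1.646
```

```text
t: 25.83
tool_pos: [0.5111, 0.1134, 0.3013]
tool_rot: [-2.118, -2.306, 0.017]
contact_force: [-0.5, 0.3, -2.0]
opening: 0.0247
t 25.83 tip [508.5 113.3 128. ] F [-0.5  0.3 -2. ] open 24.7 TURN [-0.015 -0.001  0.01 ] SHIFT [-0.8  5.5 17.9]
rows 1 turn/row [-0.015  -0.0006  0.01  ] shift total in end-frame [-0.9  7.9 18. ]
```

```bash
python3 -m crank '[[-0.015,0,0.01,-1,4,3,1],[0,0,0,0,0,3,1],[0,0,0,0,0,0,1],[0,0,0,0,0,0,1]]';python3 go.py cell -35 -70 .11 1.646
```

```text
t: 26.17
tool_pos: [0.515, 0.1082, 0.2925]
tool_rot: [-2.145, -2.294, 0.003]
contact_force: [0.8, -0.1, -2.2]
opening: 0.0247
t 26.17 tip [514.7 108.  119.1] F [ 0.8 -0.1 -2.2] open 24.7 TURN [-0.002  0.001 -0.008] SHIFT [4.8 1.7 9.1]
rows 1 turn/row [-0.0021  0.0006 -0.0079] shift total in end-frame [4.9 2.1 9.1]
```

```bash
python3 -m crank '[[-0.002,0,-0.005,5,2,0,1],[0,0,0,0,0,3,1],[0,0,0,0,0,0,1],[0,0,0,0,0,0,1]]';python3 go.py cell -35 -70 .11 1.646
```

```text
t: 26.5
tool_pos: [0.5173, 0.1124, 0.2899]
tool_rot: [2.141, 2.297, 0.001]
contact_force: [-1.0, -0.1, -2.1]
opening: 0.0249
t 26.50 tip [517.5 112.3 116.5] F [-1.  -0.1 -2.1] open 24.9 TURN [ 0.001  0.001 -0.005] SHIFT [ 0.7 -0.8  6.5]
rows 1 turn/row [ 0.0015  0.0007 -0.0049] shift total in end-frame [ 0.8 -1.1  6.5]
```

```bash
python3 -m crank '[[0.001,0.001,-0.005,0.5,-1,5,1],[0,0,0,0,0,6,1],[0,0,0,0,0,6,1],[0,0,0,0,0,6,1],[0,0,0,0,0,6,1],[0,0,0,0,0,0,1]]';python3 go.py cell -35 -70 .062 1.646
```

```text
t: 27.0
tool_pos: [0.5161, 0.1132, 0.2583]
tool_rot: [2.134, 2.304, 0.002]
contact_force: [0.1, -0.4, -1.5]
opening: 0.0245
t 27.00 tip [516.4 113.2  84.9] F [ 0.1 -0.4 -1.5] open 24.5 TURN [ 0.002 -0.     0.001] SHIFT [-0.1  0.2 22.9]
rows 1 turn/row [ 0.0015 -0.0001  0.0014] shift total in end-frame [-0.2 -0.  22.9]
```

```bash
python3 -m crank '[[0,0,0,0,0,6,1],[0,0,0,0,0,6,1],[0,0,0,0,0,5,1],[0,0,0,0,0,4,1],[0,0,0,0,0,1.5,1],[0,0,0,0,0,0,1]]';python3 go.py cell -35 -70 .062 1.646;  python3 -m crank '[[0,0,0,0,0,0,0.2],[0,0,0,0,0,0,-0.2],[0,0,0,0,0,0,-0.2],[0,0,0,0,0,0,-0.2],[0,0,0,0,0,-15,-0.2],[0,0,0,0,0,-35,-0.2],[0,0,0,0,0,-35,-0.2],[0,0,0,0,-20,-35,-0.2]]'; python3 -m crank '[[0,0,0,-40,-10,0,-0.2],[0,0,0,-40,-10,0,-0.2],[0,0,0,-40,-10,0,-0.2],[0,0,0,-40,0,0,-0.2],[0,0,0,0,0,0,-0.2]]'; python3 jars.py
cat > pl.py <<'E'
from h import *
np.set_printoptions(precision=4,suppress=True)
for n in('scene','top'):
    p=eyes.get_image(n); save(p,'pl_%s.png'%n)
    im=p['image'].astype(int)
    for q in('plunger_top','logger','dock_bar','crate_bar','dock'):
        print(n,q,[(np.round(d['centre'],4).tolist(),round(d['confidence'],2)) for d in spotter.mark_of(q,p)][:2])
E
python3 pl.py
```

```text
t: 27.5
tool_pos: [0.5173, 0.1132, 0.2358]
tool_rot: [2.133, 2.304, 0.002]
contact_force: [0.4, -0.4, -1.6]
opening: 0.0247
t 27.50 tip [517.7 113.1  62.4] F [ 0.4 -0.4 -1.6] open 24.7 TURN [0.002 0.    0.002] SHIFT [-0.  -0.9  0.4]
rows 1 turn/row [0.0022 0.0004 0.0016] shift total in end-frame [ 0.  -1.3  0.4]
t: 28.17
tool_pos: [0.4958, 0.1113, 0.3495]
tool_rot: [-2.128, -2.297, 0.018]
contact_force: [-0.6, -0.6, 1.1]
opening: 0.0511
t: 28.58
tool_pos: [0.4783, -0.0531, 0.3634]
tool_rot: [2.117, 2.309, 0.005]
contact_force: [0.9, -0.5, 0.3]
opening: 0.0512
scene [0.5158 0.1083 0.0126] 0.8 cap [0.5155 0.1117 0.084 ] [5, 6, 11, 8, 68]
scene [0.5042 0.2515 0.0149] 0.67 cap [0.5027 0.2513 0.084 ] [4, 5, 12, 8, 79]
scene [0.5091 0.1825 0.0129] 0.55 cap [0.5095 0.1817 0.084 ] [3, 6, 11, 8, 73]
top [0.5078 0.2532 0.0109] 0.79 cap [0.505  0.2539 0.084 ] [4, 3, 12, 14, 118]
top [0.5065 0.1844 0.0099] 0.7 cap [0.5109 0.1843 0.084 ] [4, 0, 12, 13, 119]
top [0.5181 0.1176 0.0117] 0.58 cap [0.5168 0.114  0.084 ] [5, 4, 12, 12, 115]
top [ 0.7434 -0.0295  0.0002] 0.52 cap [ 0.7434 -0.029   0.074 ] [0, 0, 19, 19, 361]
scene plunger_top [([0.5444, -0.3023, 0.112], 0.48)]
scene logger [([0.5055, 0.2504, 0.0584], 0.32)]
scene dock_bar [([0.5359, -0.3005, 0.0305], 0.88)]
scene crate_bar [([0.537, 0.0301, 0.0227], 0.59)]
scene dock [([0.5541, -0.299, -0.0007], 0.65)]
top plunger_top [([0.5442, -0.3131, 0.1135], 0.63), ([0.5013, 0.2519, 0.0087], 0.46)]
top logger [([0.5439, -0.3089, 0.0337], 0.78), ([0.5038, 0.2513, 0.0092], 0.36)]
top dock_bar [([0.5342, -0.2995, 0.0268], 0.69)]
top crate_bar [([0.5321, 0.0305, 0.027], 0.8)]
top dock [([0.5594, -0.3073, 0.0008], 0.93), ([0.5064, 0.1816, 0.0131], 0.58)]
```

View pics/pl_scene.png

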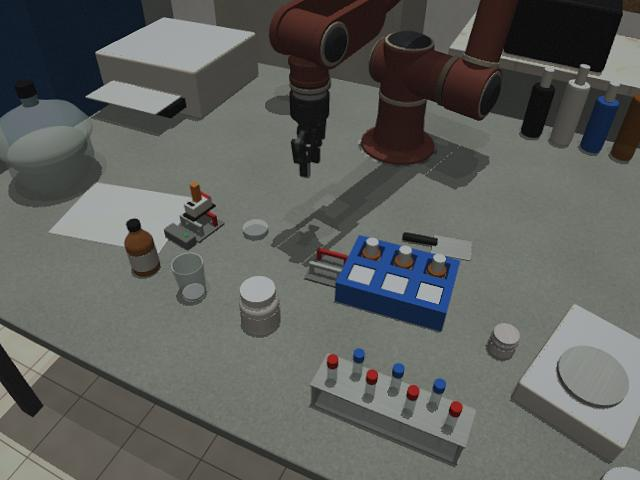

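View pics/pl_top.png

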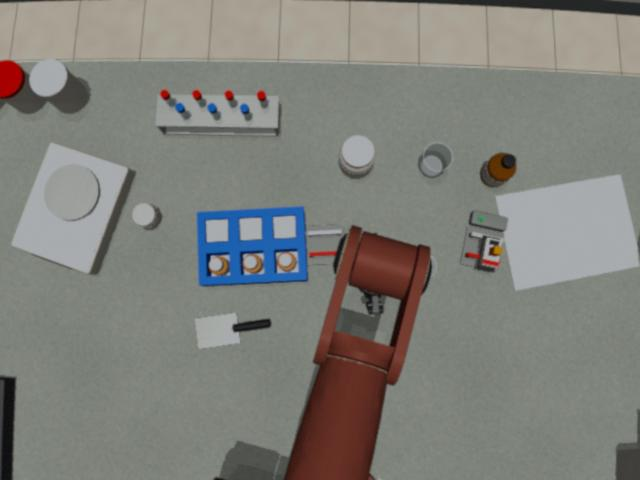

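All three jars are seated with their tops level, at (372,248), (404,256) and (437,264) in the scene view. Their known placements calibrate the cameras: scene bias is about (-2.4,-1.2) mm and top about (-0.7,+1.3) mm. Now I'll fit the plunger.

```bash
cat > pfit.py <<'E'
from h import *
from scipy.optimize import minimize
np.set_printoptions(precision=4,suppress=True)
bias=dict(scene=np.array([-.0024,-.0012]),top=np.array([-.0007,.0013]))
def rt(v,q):
    c,s=np.cos(v[2]),np.sin(v[2]);q=np.atleast_2d(q).astype(float).copy()
    q[:,:2]=q[:,:2]@np.array([[c,-s],[s,c]]).T+v[:2];return q
def hullmask(p,X,off,n,f=8):
    q=(proj(p,X)-off+.5)*f-.5
    h=cv2.convexHull(q.astype(np.float32)).reshape(-1,2)
    m=np.zeros((n*f,n*f),np.uint8);cv2.fillConvexPoly(m,np.round(h).astype(np.int32),255);return cv2.resize(m,(n,n),interpolation=cv2.INTER_AREA)/255.
def run(guess,z0,ztop,yaw):
    out={}
    for n in('scene','top'):
        p=eyes.get_image(n);u=proj(p,[[guess[0],guess[1],(z0+ztop)/2]])[0].astype(int);N=40;off=u-N//2
        im=p['image'][off[1]:off[1]+N,off[0]:off[0]+N].astype(float)
        m=((im[:,:,0]>im[:,:,1]*1.35)&(im[:,:,1]>im[:,:,2]*1.5)&(im[:,:,0]>60)).astype(float)
        X=np.array([[a,b,z] for a in(-.008,.008) for b in(-.008,.008) for z in(z0,ztop)])
        best=None
        def c(v): return np.abs(hullmask(p,rt(np.r_[v,yaw],X),off,N)-m).sum()
        r=minimize(c,guess,method='Nelder-Mead',options=dict(initial_simplex=np.array([guess,[guess[0]+.005,guess[1]],[guess[0],guess[1]+.005]]),xatol=1e-4,fatol=.02))
        print(n,r.x,r.fun,'area',m.sum(),'corrected',r.x-bias[n]); out[n]=r.x-bias[n]
    return out
if __name__=='__main__':
    run([.545,-.309],.070,.114,-.18)
E
python3 pfit.py
python3 - <<'E'
from h import *
p=eyes.get_image('top')
cv2.imwrite('pics/zt2.png',cv2.resize(p['image'][195:285,450:520,::-1],None,fx=8,fy=8,interpolation=cv2.INTER_CUBIC)[:600*9//6])
E
```

```text
scene [ 0.5416 -0.3103] 35.317647058823525 area 152.0 corrected [ 0.544  -0.3091]
top [ 0.5445 -0.3088] 71.14117647058823 area 112.0 corrected [ 0.5452 -0.3101]
```

Run:
```python
import cv2; a=cv2.imread('pics/zt2.png'); cv2.imwrite('pics/zt3.png',a[:600])
```

```text
(no output)
```

View pics/zt3.png

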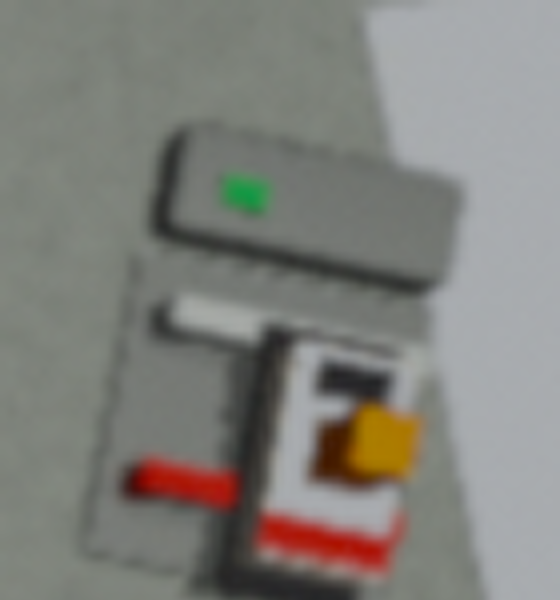

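The plunger is at about (0.5446,-0.3096) and the two cameras agree to 1 mm. Dock yaw is about -0.19. I'll approach with the jaws along the logger's x axis.

```bash
python3 go.py .5446 -.3096 .14 1.381; python3 -m crank '[[0,0,0.09,-36,8,0,-0.2],[0,0,0.09,-36,8,0,-0.2],[0,0,0.09,-36,9,0,-0.2],[0,0,0,-36,10,0,-0.2],[0,0,0,-36,10,0,-0.2],[0,0,0,-36,10,0,-0.2]]'; python3 go.py .5446 -.3096 .14 1.381
```

```text
t 29.53 tip [479.4 -48.3 189. ] F [-0.2  0.3 -0.5] open 51.6 TURN [ 0.006 -0.     0.283] SHIFT [-266.3   41.4   49.5]
rows 7 turn/row [ 0.0009 -0.      0.0404] shift total in end-frame [-244.3  113.3   49. ]
t: 30.03
tool_pos: [0.5145, -0.2702, 0.3627]
tool_rot: [2.408, 2.012, 0.013]
contact_force: [0.7, -0.4, 0.5]
opening: 0.0514
t 30.03 tip [ 516.1 -269.8  189.3] F [ 0.7 -0.4  0.5] open 51.4 TURN [ 0.008 -0.004  0.011] SHIFT [-33.6  36.2  49.5]
rows 2 turn/row [ 0.0042 -0.0019  0.0056] shift total in end-frame [-33.7  35.5  49.3]
```

```bash
python3 -m crank '[[0.008,-0.004,0.01,-18,18,0,-0.2],[0,0,0,-10,14,0,-0.2],[0,0,0,0,0,20,-0.2],[0,0,0,0,0,15,-0.2],[0,0,0,0,0,0,-0.2],[0,0,0,0,0,0,-0.2]]'; python3 go.py .5446 -.3096 .13 1.381
```

```text
t: 30.53
tool_pos: [0.5412, -0.3163, 0.3274]
tool_rot: [2.43, 1.984, -0.002]
contact_force: [0.9, -0.3, 0.4]
opening: 0.0514
t 30.53 tip [ 541.5 -317.1  154. ] F [ 0.9 -0.3  0.4] open 51.4 TURN [ 0.003  0.004 -0.012] SHIFT [ 7.3  1.9 24. ]
rows 1 turn/row [ 0.0025  0.004  -0.0118] shift total in end-frame [ 7.9  1.6 24. ]
```

```bash
python3 -m crank '[[0.002,0.004,-0.01,5,1.5,0,-0.2],[0,0,0,0,0,0,-0.2],[0,0,0,0,0,10,-0.2],[0,0,0,0,0,10,-0.2],[0,0,0,0,0,0,-0.2]]'; python3 go.py .5446 -.3096 .086 1.381
```

```text
t: 30.95
tool_pos: [0.5446, -0.3103, 0.3097]
tool_rot: [2.417, 1.999, 0.003]
contact_force: [-0.8, 0.9, -0.2]
opening: 0.0515
t 30.95 tip [ 545.4 -310.8  136.3] F [-0.8  0.9 -0.2] open 51.5 TURN [0.005 0.002 0.001] SHIFT [ 0.8 -0.4 50.3]
rows 2 turn/row [0.0025 0.0008 0.0004] shift total in end-frame [ 1.  -1.  50.3]
```

```bash
python3 -m crank '[[0.004,0.001,0,0.5,-0.5,10,-0.2],[0,0,0,0,0,10,-0.2],[0,0,0,0,0,0,-0.2],[0,0,0,0,0,0,-0.2]]'; python3 go.py .5446 -.3096 .086 1.381
python3 - <<'E'
from h import *
p=eyes.get_image('scene');o=(140,130)
cv2.imwrite('pics/l1.png',cv2.resize(p['image'][o[1]:o[1]+120,o[0]:o[0]+120,::-1],None,fx=5,fy=5,interpolation=cv2.INTER_CUBIC))
E
```

```text
t: 31.28
tool_pos: [0.544, -0.3091, 0.2866]
tool_rot: [-2.42, -2.002, 0.0]
contact_force: [-0.5, 0.2, 0.3]
opening: 0.0512
t 31.28 tip [ 543.9 -309.1  113.2] F [-0.5  0.2  0.3] open 51.2 TURN [-0.001 -0.     0.001] SHIFT [-0.3  0.7 27.2]
rows 1 turn/row [-0.0006 -0.0001  0.0014] shift total in end-frame [-0.4  0.8 27.2]
```

View pics/l1.png

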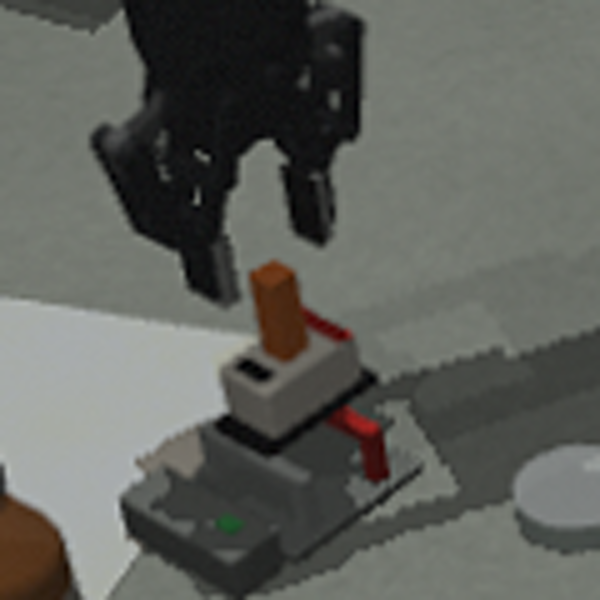

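The fingers straddle the plunger (top at about (195,184)) along its x axis and line up well. I'll descend and close.

```bash
python3 -m crank '[[0,0,0,0,0.5,8,-0.2],[0,0,0,0,0,8,-0.2],[0,0,0,0,0,6,-0.2],[0,0,0,0,0,2,-0.2],[0,0,0,0,0,0,-0.2]]'; python3 go.py .5446 -.3096 .086 1.381
```

```text
t: 31.75
tool_pos: [0.5445, -0.3094, 0.2603]
tool_rot: [-2.421, -2.002, 0.0]
contact_force: [0.0, -0.3, 0.3]
opening: 0.0514
t 31.75 tip [ 544.5 -309.4   86.9] F [ 0.  -0.3  0.3] open 51.4 TURN [-0.     0.     0.001] SHIFT [-0.1  0.1  0.9]
rows 1 turn/row [-0.0002  0.0001  0.0011] shift total in end-frame [-0.1  0.1  0.9]
```

```bash
python3 -m crank '[[0,0,0,0,0,0,0.2],[0,0,0,0,0,0,0.4],[0,0,0,0,0,0,0.6],[0,0,0,0,0,0,0.8],[0,0,0,0,0,0,1],[0,0,0,0,0,0,1],[0,0,0,0,0,0,1]]' 60; python3 go.py .5446 -.3096 .086 1.381
```

```text
t: 32.33
tool_pos: [0.5442, -0.3094, 0.2604]
tool_rot: [-2.42, -2.002, 0.001]
contact_force: [-1.2, 0.7, -0.5]
opening: 0.0148
t 32.33 tip [ 543.9 -309.4   87. ] F [-1.2  0.7 -0.5] open 14.8 TURN [-0.002 -0.     0.001] SHIFT [-0.1  0.5  1. ]
rows 1 turn/row [-0.0015 -0.0001  0.0011] shift total in end-frame [-0.1  0.7  1. ]
```

Gripped at about 15 mm opening. Now I'll press down.

```bash
python3 -m crank '[[0,0,0,0,0,3,1],[0,0,0,0,0,3,1],[0,0,0,0,0,2,1],[0,0,0,0,0,0,1]]'; python3 go.py .5446 -.3096 .077 1.381
```

```text
t: 32.67
tool_pos: [0.5445, -0.3096, 0.2546]
tool_rot: [-2.42, -2.002, 0.002]
contact_force: [-3.8, 0.9, 5.2]
opening: 0.0149
t 32.67 tip [ 544.3 -309.7   81.2] F [-3.8  0.9  5.2] open 14.9 TURN [-0.001  0.     0.002] SHIFT [0.1 0.1 4.2]
rows 1 turn/row [-0.0013  0.0004  0.0015] shift total in end-frame [0.1 0.3 4.2]
```

```bash
python3 -m crank '[[0,0,0,0,0,3,1],[0,0,0,0,0,1.5,1],[0,0,0,0,0,0.5,1]]'; python3 go.py .5446 -.3096 .077 1.381
python3 - <<'E'
from h import *
p=eyes.get_image('scene');o=(140,130)
cv2.imwrite('pics/l2.png',cv2.resize(p['image'][o[1]:o[1]+120,o[0]:o[0]+120,::-1],None,fx=5,fy=5,interpolation=cv2.INTER_CUBIC))
E
```

```text
t: 32.92
tool_pos: [0.5449, -0.3099, 0.2514]
tool_rot: [2.42, 2.003, -0.002]
contact_force: [-2.8, 1.1, 5.3]
opening: 0.0148
t 32.92 tip [ 544.8 -310.1   78. ] F [-2.8  1.1  5.3] open 14.8 TURN [-0.     0.001  0.002] SHIFT [ 0.3 -0.4  1. ]
rows 1 turn/row [-0.0004  0.0009  0.0016] shift total in end-frame [ 0.4 -0.3  1. ]
```

View pics/l2.png

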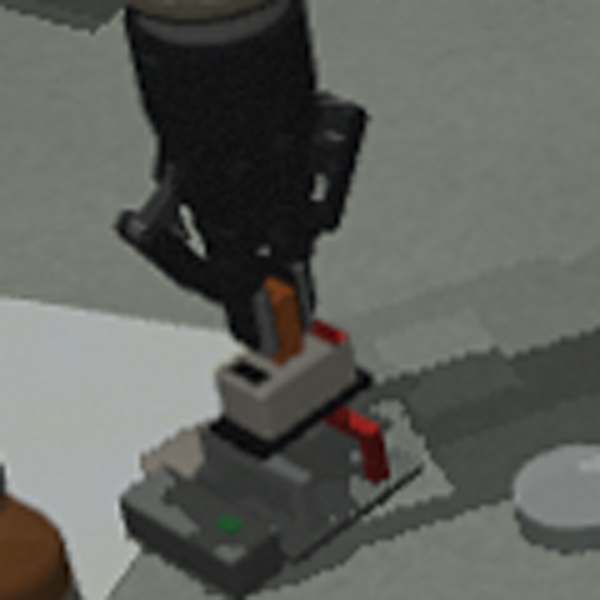

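The foot stays flat on the bars and the plunger is pressed about 13 mm. I'll drag it +22 mm along the logger's x (tool y).

```bash
python3 -m crank '[[0,0,0,0,5,0.3,1],[0,0,0,0,5,0.3,1],[0,0,0,0,5,0.3,1],[0,0,0,0,3,0,1],[0,0,0,0,0,0,1]]'; python3 go.py .5662 -.3138 .078 1.381
```

```text
t: 33.38
tool_pos: [0.5633, -0.3145, 0.2532]
tool_rot: [2.419, 2.002, -0.005]
contact_force: [-2.2, 2.2, 5.6]
opening: 0.015
t 33.38 tip [ 563.1 -315.1   79.8] F [-2.2  2.2  5.6] open 15.0 TURN [-0.001  0.004  0.002] SHIFT [1.2 2.7 1.8]
rows 1 turn/row [-0.0006  0.0038  0.0015] shift total in end-frame [1.9 2.8 1.8]
```

```bash
python3 -m crank '[[0,0,0,0,2,0.7,1],[0,0,0,0,1.5,0.5,1],[0,0,0,0,0,0,1]]'; python3 go.py .5662 -.3138 .078 1.381
python3 - <<'E'
from h import *
for n,o in(('scene',(140,130)),('top',(420,170))):
    p=eyes.get_image(n)
    cv2.imwrite('pics/l3%s.png'%n,cv2.resize(p['image'][o[1]:o[1]+120,o[0]:o[0]+120,::-1],None,fx=5,fy=5,interpolation=cv2.INTER_CUBIC))
E
```

```text
t: 33.63
tool_pos: [0.5674, -0.3158, 0.2538]
tool_rot: [2.418, 2.001, -0.006]
contact_force: [-2.5, 1.3, 4.6]
opening: 0.0148
t 33.63 tip [ 567.3 -316.6   80.4] F [-2.5  1.3  4.6] open 14.8 TURN [0.    0.005 0.002] SHIFT [ 1.7 -1.6  2.4]
rows 1 turn/row [0.0002 0.005  0.0016] shift total in end-frame [ 2.6 -1.6  2.4]
```

View pics/l3scene.png

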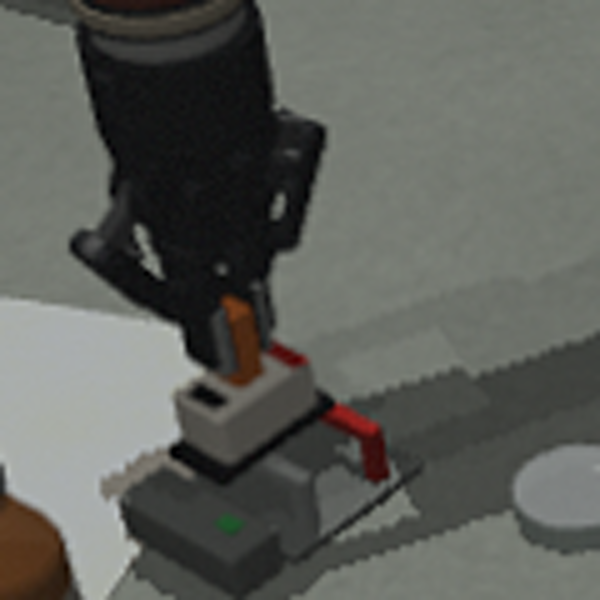

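View pics/l3top.png

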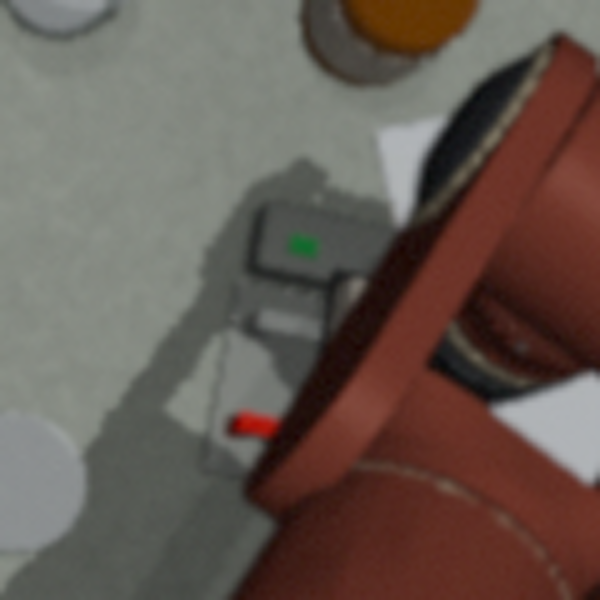

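The logger slid about 23 mm toward +x, so the hook should be clear of the bar. I'll lift gently and check.

```bash
python3 -m crank '[[0,0,0,0,0,-5,1],[0,0,0,0,0,-5,1],[0,0,0,0,0,-5,1],[0,0,0,0,0,-5,1],[0,0,0,0,0,0,1]]'; python3 go.py .5662 -.3138 .17 1.381
python3 - <<'E'
from h import *
for n,o in(('scene',(140,130)),):
    p=eyes.get_image(n)
    cv2.imwrite('pics/l4%s.png'%n,cv2.resize(p['image'][o[1]:o[1]+120,o[0]:o[0]+120,::-1],None,fx=5,fy=5,interpolation=cv2.INTER_CUBIC))
E
```

```text
t: 34.15
tool_pos: [0.5677, -0.3158, 0.2748]
tool_rot: [2.416, 1.999, -0.004]
contact_force: [-0.1, 0.2, -1.1]
opening: 0.0146
t 34.15 tip [ 568.  -316.8  101.4] F [-0.1  0.2 -1.1] open 14.6 TURN [0.003 0.006 0.001] SHIFT [  1.3  -1.7 -68.6]
rows 2 turn/row [0.0013 0.0028 0.0007] shift total in end-frame [  2.6  -2.3 -68.6]
```

View pics/l4scene.png

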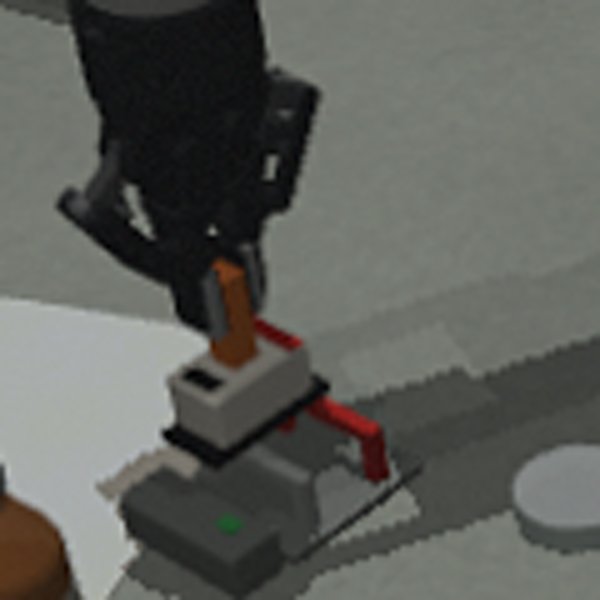

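Free: the force equals the weight, the foot is about 10 mm above the bars, and it's upright. I'll lift and carry it to the stand.

```bash
python3 -m crank '[[0.003,0.005,0,0,0,-15,1],[0,0,0,0,0,-30,1],[0,0,0,0,0,-30,1],[0,0,0,0,0,-20,1],[0,0,0,0,0,0,1]]'; python3 go.py .5679 .0345 .18 1.646
```

```text
t: 34.62
tool_pos: [0.5664, -0.3146, 0.365]
tool_rot: [-2.411, -1.994, 0.006]
contact_force: [0.6, -0.8, -0.0]
opening: 0.015
t 34.62 tip [ 564.5 -313.4  191.6] F [ 0.6 -0.8 -0. ] open 15.0 TURN [-0.011 -0.007 -0.264] SHIFT [343.2 -63.8  14.2]
rows 9 turn/row [-0.0013 -0.0008 -0.0293] shift total in end-frame [346.6  29.6  11.6]
```

```bash
python3 -m crank '[[-0.011,-0.007,-0.03,25,-5,0,1],[0,0,-0.04,33,-6,0,1],[0,0,-0.04,33,-4,0,1],[0,0,-0.04,33,-2,0,1],[0,0,-0.04,33,-1,0,1],[0,0,-0.04,33,0,0,1],[0,0,-0.04,33,2,0,1],[0,0,0,33,2,0,1]]'; python3 go.py .5679 .0345 .18 1.646
```

```text
t: 35.28
tool_pos: [0.5628, -0.0532, 0.3519]
tool_rot: [-2.124, -2.308, 0.011]
contact_force: [0.9, -0.2, -0.7]
opening: 0.0152
t 35.28 tip [561.3 -53.5 178.5] F [ 0.9 -0.2 -0.7] open 15.2 TURN [-0.009  0.001  0.008] SHIFT [87.  12.3 -1.7]
rows 3 turn/row [-0.003   0.0003  0.0026] shift total in end-frame [87.2 13.2 -1.5]
```

```bash
python3 -m crank '[[-0.009,0,0.008,30,4,-4,1],[0,0,0,25,4,0,1],[0,0,0,15,2,0,1],[0,0,0,5,0,0,1],[0,0,0,0,0,0,1],[0,0,0,0,0,0,1]]'; python3 go.py .5679 .0345 .15 1.646
```

```text
t: 35.78
tool_pos: [0.563, 0.0323, 0.3439]
tool_rot: [-2.119, -2.303, 0.012]
contact_force: [0.2, -0.7, -0.6]
opening: 0.0149
t 35.78 tip [560.6  32.8 170.5] F [ 0.2 -0.7 -0.6] open 14.9 TURN [-0.013 -0.004  0.008] SHIFT [ 1.7  5.4 20.4]
rows 1 turn/row [-0.0134 -0.0035  0.008 ] shift total in end-frame [ 1.2  7.4 20.5]
```

```bash
python3 -m crank '[[-0.013,-0.004,0.008,1,4,6,1],[0,0,0,0,0,6,1],[0,0,0,0,0,6,1],[0,0,0,0,0,0,1],[0,0,0,0,0,0,1]]'; python3 go.py .5679 .0345 .12 1.646
```

```text
t: 36.2
tool_pos: [0.567, 0.0295, 0.3216]
tool_rot: [2.144, 2.296, -0.004]
contact_force: [0.3, -0.2, -1.3]
opening: 0.0149
t 36.20 tip [566.7  29.2 148.2] F [ 0.3 -0.2 -1.3] open 14.9 TURN [-0.002  0.002 -0.007] SHIFT [ 4.9  1.2 28.1]
rows 1 turn/row [-0.002   0.0018 -0.0066] shift total in end-frame [ 5.2  1.6 28.2]
```

```bash
python3 -m crank '[[-0.002,0.002,-0.006,4,1,8,1],[0,0,0,0,0,8,1],[0,0,0,0,0,8,1],[0,0,0,0,0,5,1],[0,0,0,0,0,0,1],[0,0,0,0,0,0,1]]'; python3 go.py .5679 .0345 .105 1.646
```

```text
t: 36.7
tool_pos: [0.5677, 0.0331, 0.2888]
tool_rot: [-2.137, -2.301, 0.0]
contact_force: [-0.9, 0.2, -0.7]
opening: 0.0147
t 36.70 tip [567.6  33.2 115.4] F [-0.9  0.2 -0.7] open 14.7 TURN [-0.001 -0.    -0.001] SHIFT [ 1.3  0.3 10.4]
rows 1 turn/row [-0.0007 -0.0005 -0.0013] shift total in end-frame [ 1.3  0.4 10.4]
```

```bash
cat > v.py <<'E'
from h import *
import sys
sys.path.insert(0,'.')
d=np.load('fit.npz')
def rt(v,q):
    c,s=np.cos(v[2]),np.sin(v[2]);q=np.atleast_2d(q).astype(float).copy()
    q[:,:2]=q[:,:2]@np.array([[c,-s],[s,c]]).T+v[:2];return q
p=eyes.get_image('scene');o=(290,180);f=5
im=cv2.resize(p['image'][o[1]:o[1]+120,o[0]:o[0]+130,::-1],None,fx=f,fy=f,interpolation=cv2.INTER_CUBIC)
cv2.imwrite('pics/'+sys.argv[1],im)
E
python3 v.py s1.png
```

```text
(no output)
```

View pics/s1.png

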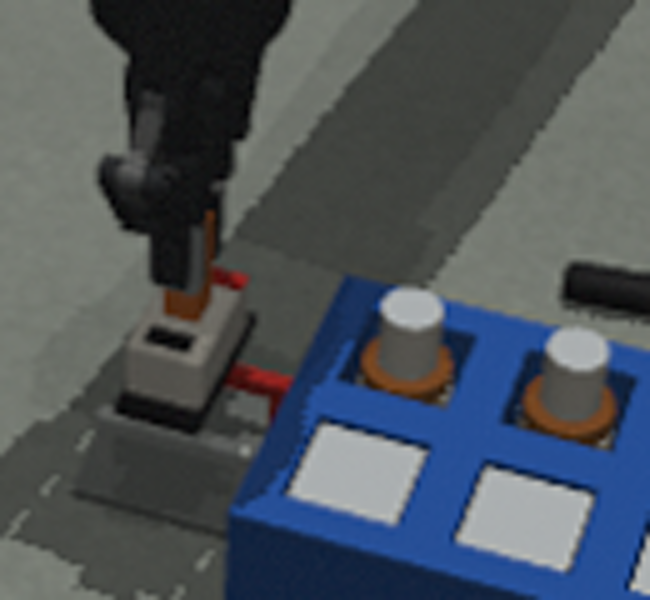

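It's upright above the stand, foot around (325,262). The jars are seated in the cells behind it. I'll descend to the bars.

```bash
python3 -m crank '[[0,0,0,1,0,6,1],[0,0,0,0,0,6,1],[0,0,0,0,0,5,1],[0,0,0,0,0,3,1],[0,0,0,0,0,0,1]]'; python3 go.py .5679 .0345 .091 1.646;  python3 -m crank '[[0,0,0,0,0,3,1],[0,0,0,0,0,2,1],[0,0,0,0,0,0,1]]'; python3 go.py .5679 .0345 .091 1.646
```

```text
t: 37.17
tool_pos: [0.568, 0.0344, 0.2679]
tool_rot: [2.137, 2.302, 0.002]
contact_force: [0.1, -0.5, -1.0]
opening: 0.0148
t 37.17 tip [568.2  34.4  94.5] F [ 0.1 -0.5 -1. ] open 14.8 TURN [ 0.001 -0.    -0.001] SHIFT [ 0.1 -0.1  3.5]
rows 1 turn/row [ 0.0014 -0.0001 -0.0011] shift total in end-frame [ 0.1 -0.3  3.5]
t: 37.42
tool_pos: [0.5683, 0.0343, 0.2635]
tool_rot: [2.137, 2.301, 0.002]
contact_force: [-2.3, -0.6, 3.2]
opening: 0.0149
t 37.42 tip [568.6  34.4  90.1] F [-2.3 -0.6  3.2] open 14.9 TURN [ 0.002 -0.    -0.001] SHIFT [ 0.2 -0.4 -0.9]
rows 1 turn/row [ 0.0017 -0.0001 -0.001 ] shift total in end-frame [ 0.2 -0.7 -0.9]
```

Contact came at the predicted height. I'll press the plunger fully.

```bash
python3 -m crank '[[0,0,0,0,0,4,1],[0,0,0,0,0,4,1],[0,0,0,0,0,3,1],[0,0,0,0,0,2,1],[0,0,0,0,0,1,1],[0,0,0,0,0,0,1]]'; python3 go.py .546 .0329 .078 1.646; python3 v.py s2.png
```

```text
t: 37.92
tool_pos: [0.5691, 0.0343, 0.2517]
tool_rot: [2.136, 2.301, 0.003]
contact_force: [-3.6, -0.0, 5.7]
opening: 0.0148
t 37.92 tip [569.5  34.3  78.3] F [-3.6 -0.   5.7] open 14.8 TURN [ 0.003  0.    -0.001] SHIFT [  0.3 -23.1   0.3]
rows 1 turn/row [ 0.0026  0.0003 -0.0008] shift total in end-frame [  0.4 -23.6   0.3]
```

View pics/s2.png

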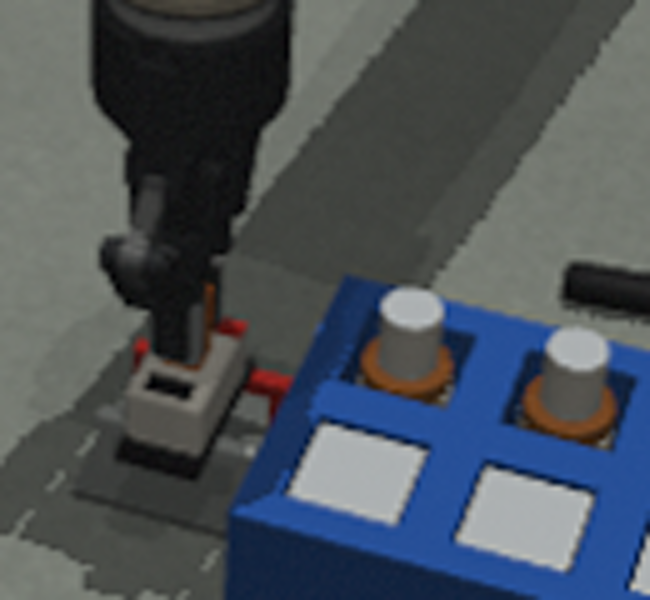

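The foot is on both bars and the plunger is pressed about 13 mm. I'll slide it toward the red bar.

```bash
python3 -m crank '[[0,0,0,0,-5,0.4,1],[0,0,0,0,-5,0.4,1],[0,0,0,0,-5,0.4,1],[0,0,0,0,-3,0.3,1],[0,0,0,0,0,0,1]]'; python3 go.py .546 .0329 .078 1.646
```

```text
t: 38.38
tool_pos: [0.5569, 0.0329, 0.2571]
tool_rot: [2.123, 2.284, 0.035]
contact_force: [-4.6, -0.1, 4.1]
opening: 0.0147
t 38.38 tip [562.5  33.   83.8] F [-4.6 -0.1  4.1] open 14.7 TURN [ 0.032  0.002 -0.002] SHIFT [  0.8 -11.1   5.4]
rows 1 turn/row [ 0.032   0.0018 -0.0019] shift total in end-frame [  1.2 -16.5   5.8]
```

```bash
python3 v.py s3.png; python3 -c "
from h import *
o=ctrl.get_obs();print(o['q'],o['dq'],o['effort'],o['wrist_torque'])"
```

```text
[-0.07497798  0.02510731  1.89979604  0.00306805  1.18539778 -0.14947854] [-7.65333949e-05  1.06904724e-02  9.14007710e-04 -1.43191360e-03
 -1.01210017e-02 -1.09590365e-04] [-3.49953203e-01 -3.24203253e+01 -3.14839840e+01 -1.46770184e-01
 -4.36870018e-01 -1.71601149e-02] [ 0.16499874  0.24066641 -0.01705811]
```

View pics/s3.png

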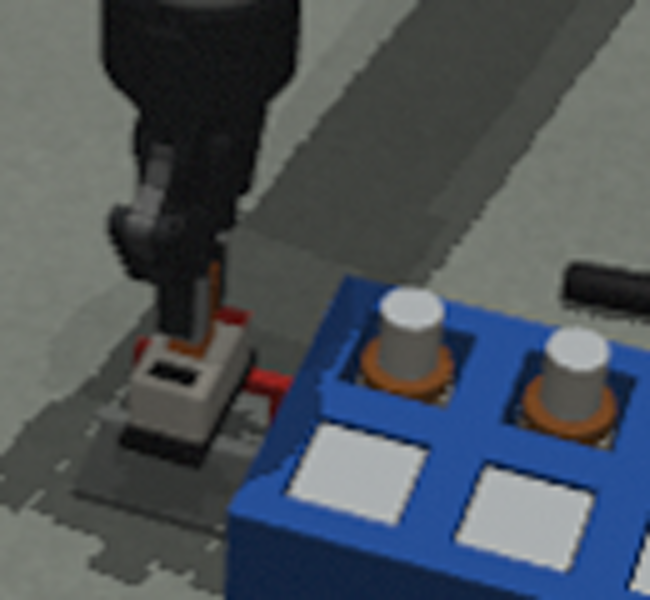

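The sideways move tilted the tool and let the plunger rise. The toe isn't under the bar yet, so I'll press again and re-level before continuing in smaller steps.

```bash
python3 -m crank '[[0,0,0,0,2,4,1],[0.016,0,0,0,3,2,1],[0.014,0,0,0,2,1,1],[0,0,0,0,0,0,1]]'; python3 go.py .546 .0329 .078 1.646
```

```text
t: 38.77
tool_pos: [0.565, 0.0334, 0.2506]
tool_rot: [2.138, 2.301, -0.002]
contact_force: [-2.5, 1.3, 5.5]
opening: 0.0152
t 38.77 tip [565.   33.1  77.2] F [-2.5  1.3  5.5] open 15.2 TURN [-0.     0.002 -0.002] SHIFT [  0.8 -19.   -0.8]
rows 1 turn/row [-0.0003  0.0019 -0.0018] shift total in end-frame [  1.2 -18.9  -0.8]
```

```bash
python3 -m crank '[[0,0,0,0,-2,0.8,1],[0.003,0,0,0,-2,0.8,1],[0.003,0,0,0,-2,0.8,1]]'; python3 go.py .546 .0329 .078 1.646
```

```text
t: 39.02
tool_pos: [0.5629, 0.0331, 0.2509]
tool_rot: [2.135, 2.297, 0.005]
contact_force: [3.1, 1.4, 5.7]
opening: 0.0149
t 39.02 tip [564.1  32.9  77.5] F [3.1 1.4 5.7] open 14.9 TURN [ 0.007  0.002 -0.002] SHIFT [  1.  -16.9  -0.6]
rows 1 turn/row [ 0.0066  0.002  -0.0023] shift total in end-frame [  1.4 -18.1  -0.5]
```

```bash
python3 -m crank '[[0.006,0.001,0,0,-4,0.8,1],[0.006,0,0,0,-4,0.8,1],[0.006,0,0,0,-4,0.8,1]]'; python3 go.py .546 .0329 .078 1.646
```

```text
t: 39.27
tool_pos: [0.5555, 0.0321, 0.2525]
tool_rot: [2.136, 2.297, 0.003]
contact_force: [3.7, 0.1, 5.3]
opening: 0.0152
t 39.27 tip [556.4  31.7  79.1] F [3.7 0.1 5.3] open 15.2 TURN [ 0.005  0.002 -0.003] SHIFT [ 1.5 -9.4  1. ]
rows 1 turn/row [ 0.0049  0.0025 -0.0027] shift total in end-frame [  1.9 -10.3   1.1]
```

Good: it's sliding, and the plunger is still at about 12 mm.

```bash
python3 -m crank '[[0.006,0.001,0,1,-4,1.2,1],[0.006,0,0,0,-3.5,1,1]]'; python3 go.py .546 .0329 .078 1.646
```

```text
t: 39.43
tool_pos: [0.5508, 0.0322, 0.2529]
tool_rot: [2.137, 2.296, 0.001]
contact_force: [2.3, 0.9, 5.0]
opening: 0.0149
t 39.43 tip [551.5  31.8  79.5] F [2.3 0.9 5. ] open 14.9 TURN [ 0.004  0.003 -0.003] SHIFT [ 1.  -4.7  1.5]
rows 1 turn/row [ 0.0039  0.003  -0.0031] shift total in end-frame [ 1.5 -5.4  1.5]
```

```bash
python3 -m crank '[[0.006,0.001,0,0,-3,1.2,1],[0.003,0,0,0,-1.5,1,1],[0,0,0,0,0,0,1]]'; python3 go.py .546 .0329 .078 1.646;python3 v.py s4.png
```

```text
t: 39.68
tool_pos: [0.5491, 0.0319, 0.2534]
tool_rot: [2.137, 2.296, 0.002]
contact_force: [-2.7, -0.0, 5.3]
opening: 0.0148
t 39.68 tip [549.8  31.5  80. ] F [-2.7 -0.   5.3] open 14.8 TURN [ 0.004  0.002 -0.004] SHIFT [ 1.2 -3.   2. ]
rows 1 turn/row [ 0.0043  0.0024 -0.0036] shift total in end-frame [ 1.7 -3.7  2. ]
```

View pics/s4.png

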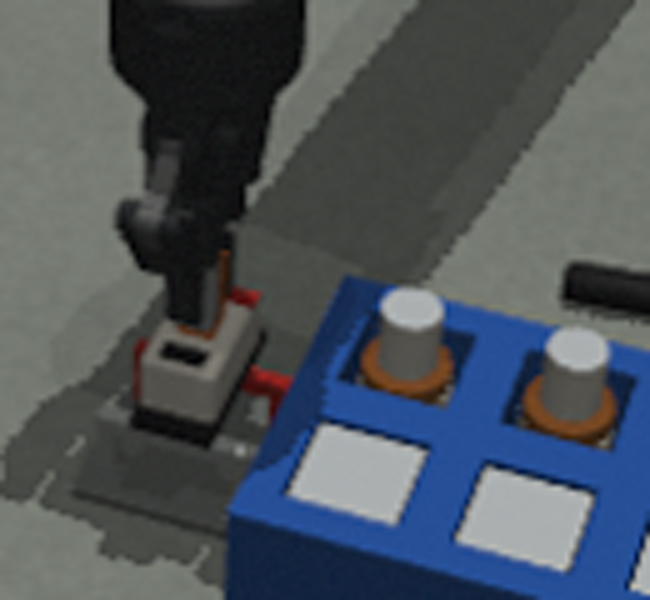

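```bash
python3 -m crank '[[0.004,0.001,0,0,-3.5,1.8,1],[0.004,0,0,0,-3,1,1],[0,0,0,0,0,0,1]]'; python3 go.py .546 .0329 .078 1.646
```

```text
t: 39.98
tool_pos: [0.5452, 0.0313, 0.2526]
tool_rot: [2.138, 2.296, 0.003]
contact_force: [-3.5, 0.1, 5.4]
opening: 0.0149
t 39.98 tip [545.9  31.   79.2] F [-3.5  0.1  5.4] open 14.9 TURN [ 0.004  0.002 -0.004] SHIFT [1.5 0.9 1.2]
rows 1 turn/row [ 0.0041  0.0021 -0.0038] shift total in end-frame [1.9 0.2 1.2]
```

At target. I'll let the plunger rise slowly and feel for the hook catching.

```bash
python3 -m crank '[[0,0,0,0,0,-3,1],[0,0,0,0,0,-2,1],[0,0,0,0,0,0,1]]'; python3 go.py .546 .0329 .087 1.646;  python3 -m crank '[[0,0,0,0,0,-2,1],[0,0,0,0,0,-1.5,1],[0,0,0,0,0,0,1]]'; python3 go.py .546 .0329 .087 1.646
```

```text
t: 40.23
tool_pos: [0.5455, 0.0313, 0.2576]
tool_rot: [2.139, 2.297, 0.001]
contact_force: [-2.3, 0.4, 3.3]
opening: 0.015
t 40.23 tip [546.   31.   84.2] F [-2.3  0.4  3.3] open 15.0 TURN [ 0.002  0.002 -0.004] SHIFT [ 1.5  0.6 -2.8]
rows 1 turn/row [ 0.0024  0.002  -0.0038] shift total in end-frame [ 1.9  0.2 -2.8]
t: 40.48
tool_pos: [0.5455, 0.0313, 0.2603]
tool_rot: [2.139, 2.297, 0.0]
contact_force: [0.7, -0.2, 3.1]
opening: 0.0145
t 40.48 tip [545.9  31.   86.9] F [ 0.7 -0.2  3.1] open 14.5 TURN [ 0.002  0.002 -0.004] SHIFT [ 1.5  0.6 -0.1]
rows 1 turn/row [ 0.0022  0.002  -0.0038] shift total in end-frame [ 1.9  0.3 -0.1]
```

```bash
python3 -m crank '[[0,0,0,0,0,-1.5,1],[0,0,0,0,0,0,1]]'; python3 go.py .546 .0329 .087 1.646;  python3 -m crank '[[0,0,0,0,0,-1,1],[0,0,0,0,0,0,1]]'; python3 go.py .546 .0329 .087 1.646
```

```text
t: 40.65
tool_pos: [0.5453, 0.0313, 0.2603]
tool_rot: [2.139, 2.297, 0.001]
contact_force: [0.3, 0.7, 3.7]
opening: 0.015
t 40.65 tip [545.8  31.   86.9] F [0.3 0.7 3.7] open 15.0 TURN [ 0.003  0.002 -0.004] SHIFT [ 1.6  0.8 -0.1]
rows 1 turn/row [ 0.0029  0.0019 -0.0041] shift total in end-frame [ 1.9  0.4 -0.1]
t: 40.82
tool_pos: [0.5452, 0.0313, 0.2604]
tool_rot: [2.139, 2.296, 0.002]
contact_force: [1.8, 0.7, 2.3]
opening: 0.0148
t 40.82 tip [545.7  31.   87. ] F [1.8 0.7 2.3] open 14.8 TURN [ 0.003  0.002 -0.004] SHIFT [1.5 0.9 0. ]
rows 1 turn/row [ 0.0031  0.0019 -0.0041] shift total in end-frame [1.9 0.4 0. ]
```

```bash
python3 -m crank '[[0,0,0,0,0,-3,1],[0,0,0,0,0,0,1]]'; python3 go.py .546 .0329 .087 1.646; python3 v.py s5.png
```

```text
t: 40.98
tool_pos: [0.5443, 0.0313, 0.2604]
tool_rot: [2.14, 2.297, -0.0]
contact_force: [3.5, -0.3, 4.1]
opening: 0.0149
t 40.98 tip [544.5  31.   87. ] F [ 3.5 -0.3  4.1] open 14.9 TURN [ 0.001  0.002 -0.004] SHIFT [1.5 1.8 0. ]
rows 1 turn/row [ 0.0012  0.0017 -0.0043] shift total in end-frame [1.8 1.6 0. ]
```

View pics/s5.png

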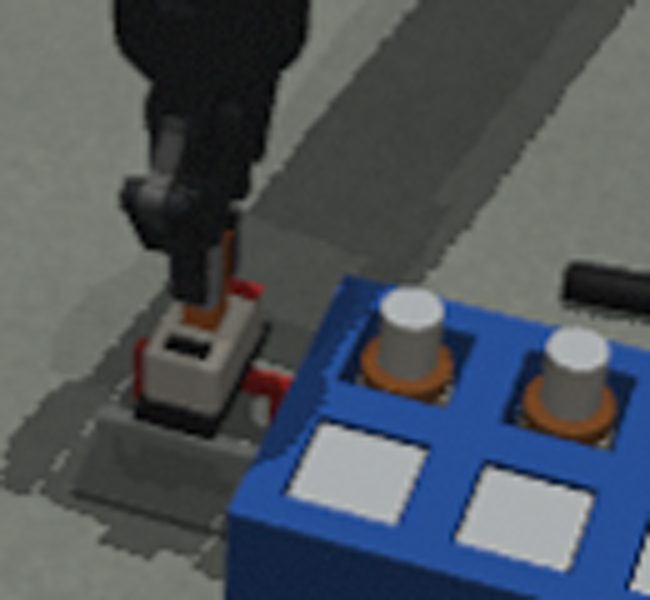

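The tool stalls at the height where the plunger reads 4 mm, which fits the hook holding the bar. I'll release carefully.

```bash
python3 -m crank '[[0,0,0,0,0,0,0.55],[0,0,0,0,0,0,0.3],[0,0,0,0,0,0,0],[0,0,0,0,0,0,-0.2],[0,0,0,0,0,0,-0.2]]'; python3 go.py .546 .0329 .087 1.646; python3 v.py s6.png; python3 pl.py
python3 - <<'E'
from pfit import *
E
```

```text
t: 41.45
tool_pos: [0.5431, 0.0313, 0.2607]
tool_rot: [-2.138, -2.297, 0.009]
contact_force: [-0.1, 0.3, -0.4]
opening: 0.0511
t 41.45 tip [541.9  30.9  87.3] F [-0.1  0.3 -0.4] open 51.1 TURN [-0.007  0.001 -0.004] SHIFT [1.4 3.  0.2]
rows 1 turn/row [-0.0067  0.0015 -0.0039] shift total in end-frame [1.7 4.2 0.3]
scene plunger_top [([0.5884, 0.1181, 0.0592], 0.45), ([0.546, 0.0345, 0.1098], 0.42)]
scene logger [([0.5404, 0.0308, 0.0371], 0.82)]
scene dock_bar [([0.5359, -0.3018, 0.0296], 0.79), ([0.5795, 0.1907, 0.0578], 0.22)]
scene crate_bar [([0.5369, 0.0338, 0.0276], 0.76)]
scene dock [([0.5554, -0.3033, -0.005], 0.63), ([0.5099, 0.1835, 0.0112], 0.51)]
top plunger_top []
top logger []
top dock_bar [([0.5319, -0.3011, 0.0268], 0.82), ([0.515, -0.1737, 0.0008], 0.23)]
top crate_bar [([0.5344, 0.0325, 0.0298], 0.57), ([0.5885, 0.1204, 0.0555], 0.36)]
top dock [([0.5619, -0.303, -0.0018], 0.91)]
```

View pics/s6.png

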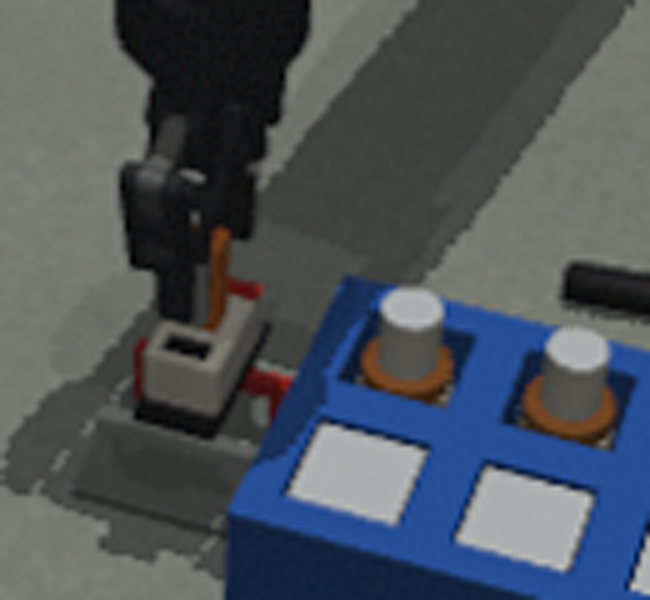

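Released, and the logger stays put. I'll rise clear and verify.

```bash
python3 -m crank '[[0,0,0,0,0,-8,-0.2],[0,0,0,0,0,-15,-0.2],[0,0,0,0,0,-30,-0.2],[0,0,0,0,0,-40,-0.2],[0,0,0,-20,-20,-30,-0.2],[0,0,0,-30,-25,0,-0.2],[0,0,0,-35,-20,0,-0.2],[0,0,0,-35,0,0,-0.2]]';python3 -m crank '[[0,0,0,-40,0,0,-0.2],[0,0,0,-40,0,0,-0.2],[0,0,0,-30,0,0,-0.2],[0,0,0,0,0,0,-0.2]]'; python3 v.py s7.png; python3 pl.py
python3 - <<'E'
from pfit import *
run([.546,.033],.070,.114,.0755)
p=eyes.get_image('top')
cv2.imwrite('pics/t7.png',cv2.resize(p['image'][195:295,270:370,::-1],None,fx=6,fy=6,interpolation=cv2.INTER_CUBIC))
E
```

```text
t: 42.77
tool_pos: [0.4858, -0.0913, 0.3943]
tool_rot: [-2.126, -2.31, 0.01]
contact_force: [0.7, 0.6, -0.1]
opening: 0.0512
t: 43.1
tool_pos: [0.4927, -0.2098, 0.401]
tool_rot: [2.126, 2.301, -0.008]
contact_force: [-0.0, -0.2, 1.1]
opening: 0.051
scene plunger_top [([0.5472, 0.0339, 0.1146], 0.56)]
scene logger [([0.5427, 0.0331, 0.0384], 0.71), ([0.5067, 0.249, 0.0132], 0.55)]
scene dock_bar [([0.533, -0.2986, 0.0302], 0.92)]
scene crate_bar [([0.5362, 0.0319, 0.0284], 0.77)]
scene dock [([0.5537, -0.3048, -0.0011], 0.65), ([0.5061, 0.2519, 0.0099], 0.32)]
top plunger_top [([0.5468, 0.027, 0.111], 0.48), ([0.5441, 0.1835, 0.004], 0.3)]
top logger [([0.5472, 0.0298, 0.036], 0.84)]
top dock_bar [([0.5169, 0.1148, 0.0126], 0.52), ([0.5472, 0.0281, 0.0312], 0.41)]
top crate_bar [([0.5345, 0.0316, 0.0294], 0.77), ([0.7221, -0.3299, -0.0003], 0.38)]
top dock [([0.5062, 0.2503, 0.0538], 0.45)]
scene [0.5432 0.0299] 39.964705882352945 area 160.0 corrected [0.5456 0.0311]
top [0.5296 0.0309] 80.97254901960784 area 10.0 corrected [0.5303 0.0296]
```

View pics/s7.png

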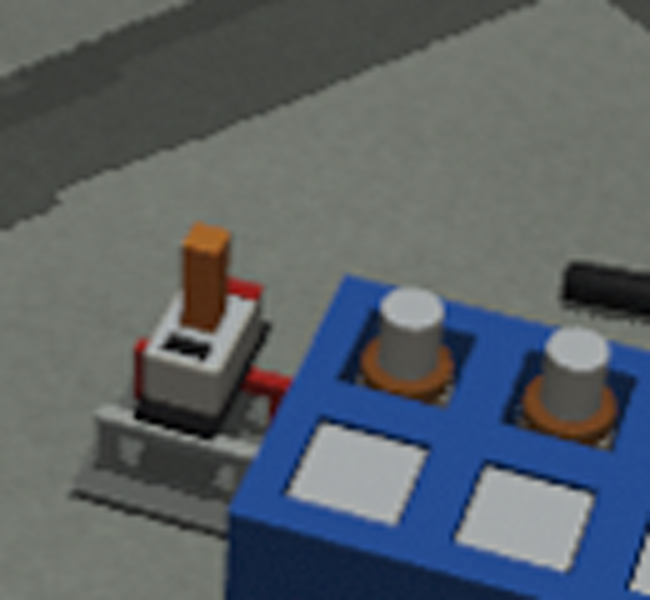

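View pics/t7.png

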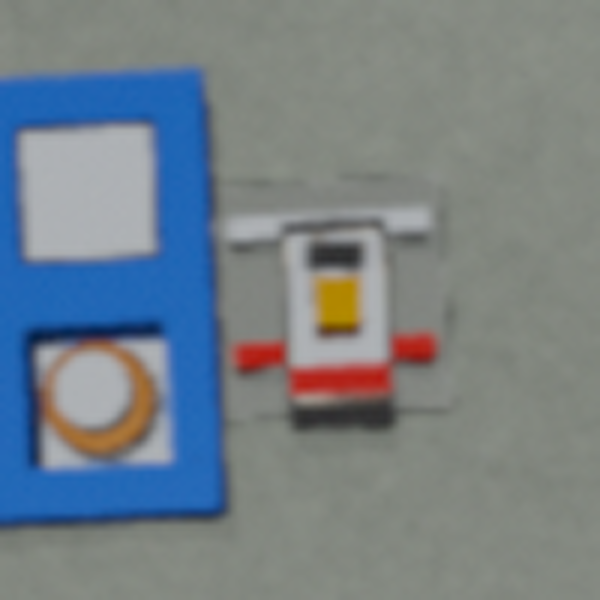

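Run:
```python
from pfit import *
p=eyes.get_image('scene');N=40
for yaw in(.0755,.05,.1):
  for zt in(.106,.110,.112,.114,.116,.118):
    g=np.array([.5434,.030]);u=proj(p,[[*g,.092]])[0].astype(int);off=u-N//2
    im=p['image'][off[1]:off[1]+N,off[0]:off[0]+N].astype(float)
    m=((im[:,:,0]>im[:,:,1]*1.35)&(im[:,:,1]>im[:,:,2]*1.5)&(im[:,:,0]>60)).astype(float)
    X=np.array([[a,b,z] for a in(-.008,.008) for b in(-.008,.008) for z in(.070,zt)])
    c=lambda v:np.abs(hullmask(p,rt(np.r_[v,yaw],X),off,N)-m).sum()
    r=minimize(c,g,method='Nelder-Mead',options=dict(initial_simplex=np.array([g,g+[.005,0],g+[0,.005]]),xatol=1e-4,fatol=.02))
    print(yaw,zt,r.x,round(r.fun,1))
print(m.sum())
# crate frame of logger origin
d=np.array([.5456,.0311])-[.5475,.1854];c,s=np.cos(.0755),np.sin(.0755);print('crate frame',c*d[0]+s*d[1],-s*d[0]+c*d[1])
o=proj(p,[[.5432,.0299,.114],[.5432,.0299,.118],[.5432,.0299,.110],[.5432,.0299,.070]]);print((o-[290,180]+.5)*5)
```

```text
0.0755 0.106 [0.5385 0.028 ] 37.0
0.0755 0.11 [0.5417 0.0293] 33.0
0.0755 0.112 [0.5425 0.0301] 36.1
0.0755 0.114 [0.5444 0.0313] 42.9
0.0755 0.116 [0.5448 0.0312] 50.5
0.0755 0.118 [0.5439 0.0305] 58.0
0.05 0.106 [0.5387 0.0281] 39.3
0.05 0.11 [0.5419 0.0292] 34.9
0.05 0.112 [0.5429 0.0296] 37.4
0.05 0.114 [0.5442 0.0313] 44.7
0.05 0.116 [0.5453 0.0308] 52.6
0.05 0.118 [0.5439 0.031 ] 60.2
0.1 0.106 [0.5392 0.0283] 35.8
0.1 0.11 [0.5417 0.0294] 31.7
0.1 0.112 [0.543  0.0296] 34.3
0.1 0.114 [0.544  0.0304] 40.0
0.1 0.116 [0.5444 0.0306] 48.4
0.1 0.118 [0.5434 0.03  ] 56.0
157.0
crate frame -0.01353317283545118 -0.15371712081939934
[[206.7384 236.3751]
 [206.9245 228.9057]
 [206.5533 243.8064]
 [204.7504 316.079 ]]
```

The logger sits at crate x = -13.5 mm, and hooked is -13. The plunger top is at (207,235) in the zoom, and (207,236) was predicted for the hooked reading of 4 mm. One last overall look before handing in.

```bash
python3 jars.py
python3 - <<'E'
from h import *
p=eyes.get_image('scene'); save(p,'final.png')
for q in 'tub reagent beaker dish spatula tin'.split(): print(q,[(np.round(d['centre'],3).tolist(),round(d['confidence'],2)) for d in spotter.mark_of(q,p)][:1])
E
```

```text
scene [0.5062 0.2479 0.0122] 0.85 cap [0.5027 0.2513 0.084 ] [6, 5, 12, 8, 79]
scene [0.5157 0.1123 0.0111] 0.8 cap [0.5155 0.1117 0.084 ] [4, 6, 11, 8, 68]
scene [0.5071 0.1825 0.0125] 0.56 cap [0.5095 0.1817 0.084 ] [3, 6, 11, 8, 73]
scene [ 0.7194 -0.3287  0.0021] 0.45 nocap 114.33333333333333
top [0.5036 0.2524 0.0151] 0.86 cap [0.5052 0.2537 0.084 ] [3, 1, 12, 14, 124]
top [0.5101 0.1857 0.0086] 0.55 cap [0.5111 0.1846 0.084 ] [4, 2, 12, 13, 123]
top [0.5187 0.1138 0.0128] 0.53 cap [0.5168 0.1142 0.084 ] [3, 5, 12, 12, 121]
tub [([0.74, -0.029, 0.001], 0.94)]
reagent [([0.719, -0.329, -0.001], 0.98)]
beaker [([0.733, -0.196, -0.002], 0.93)]
dish [([0.514, -0.171, -0.0], 0.79)]
spatula [([0.371, 0.226, -0.001], 0.91)]
tin [([0.614, 0.417, 0.0], 0.69)]
```

View pics/final.png

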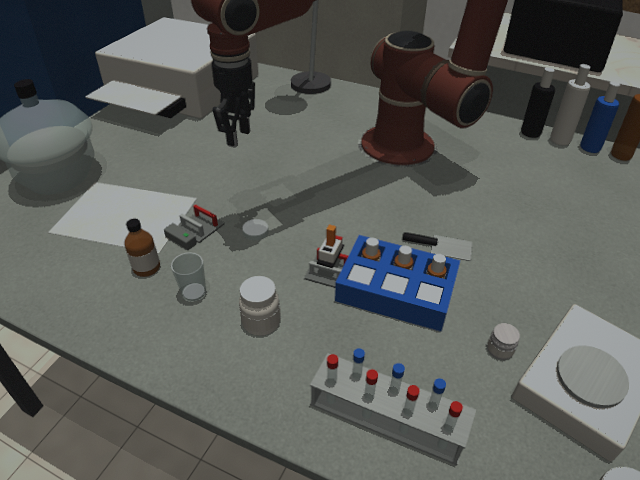

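The jars are seated in the crate at (372,248), (404,256) and (437,264). The logger is on the bar stand at (330,250), the dock is empty, and the other items haven't moved. Handing in.

```bash
python3 -c "
from station import ctrl
print(ctrl.finish_job(), ctrl.get_obs()['t'])"
```

```text
the job is handed in; nothing more can be done
the job is handed in; nothing more can be done
```

The job is handed in: all three amber jars stand in empty cells and the logger is on the crate's bar stand, hooked as far as my checks show. It took about 45 s of the 208 s allowed.

- **Cells:** I pushed on the three shutters of the crate's -x row. Each sank 7–10 mm with no notable force, so all three are empty. I did not probe the +x row, because there were only three jars to place.
- **Jars:** Each was lowered to within about 1 mm of its cell centre. At the end both cameras read their bases at about 9–15 mm above the bench, against 10 mm expected, and the caps look level.
- **Logger:** I gripped the plunger, pressed it, slid the logger 23 mm along +x and lifted it clear. On the stand I pressed it again, slid it under the red bar and let it spring up.
- **Slip during hooking:** The first slide on the stand tilted the tool and let the plunger rise, before the toe was under the bar. I re-levelled, pressed again and finished in smaller steps.
- **Hook check:**
  - The logger sits at crate x = -13.5 mm, against -13 mm when hooked, and the foot looks flat on both bars.
  - The plunger height matches the hooked reading of 4 mm by eye. An automatic outline fit preferred a top about 4 mm lower, though with a poor match.
  - While still gripped, the tool did not rise when I pulled up to 3 mm. The force sensor did not show the downward pull I expected, so that test was not conclusive.
- **Other things on the bench:** All read within about 6 mm of where they started, roughly the spotter's accuracy.

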